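# Put the keys away and clear the pens from the hall shelf

### The arm

A 6-joint arm with a two-finger parallel gripper is mounted at the origin on the work surface. World frame = base frame: x ahead of the robot, y to its left, z up, the work surface at z = 0. Lengths are in m, angles in degrees, forces in N, time in s.
With the tool pointing down it reaches from about 0.3 to 0.75 m from the base axis. Payload 8.5 kg.
Tool frame: the origin (TCP) lies midway between the tips of the shut fingers; the grasp point (between the pads) lies 19 mm behind it; z points along the fingers, y is the line along which they close (so a half turn about z gives the same grasp; the last joint's range is limited). The gripper opens to 85 mm and grips with 20 to 120 N. Pads are 22 mm wide; open, the fingers measure 114 mm over their backs; the gripper's body (76 mm by 85 mm) begins 54 mm behind the grasp point. The pads swing forward as they close: fully open they stand 13 mm farther back than shut.
Start: joints at [-12.336, 21.807, 74.336, -0, 83.858, -12.336], TCP at [0.55, 0, 0.231] pointing down, gripper open.
Joint ranges: [-178.18, 178.18], [-50.72, 133.34], [12.68, 142.11], [-81.47, 261.47], [9.98, 163.14], [-165.26, 165.26]. Speed limits (degrees/s): [136.94, 136.94, 180, 180, 180, 180].

### API

Orientations are given as a 3x3 rotation matrix whose columns are the frame's x, y, z axes.
In Python, from rig import observe, optics, order, spotter gives the robot as it stands.
- The arm moves only by the tool move_arm, never from a script. Its argument "series" is text: rows parted by semicolons, each of 5 numbers parted by spaces: the shift along the tool's x, y, z in cm, then the turn about the tool's z in degrees, then the opening, from -1 (shut) to 1 (fully open). A call has 1 to 8 rows; each row is the pose to reach, as a shift and turn from the pose commanded when the call began, along the tool's axes at that moment; what a row does not reach only later rows make up. A row lasts 1/8 s, in which the tool goes at most 62.5 mm and 10.7 degrees, less where a joint would pass 70% of its speed; a pose out of reach is approached as far as the arm can. A call with a gripper value outside its range is refused whole. The fingers move at their own pace and stop on an object; "force" is the grip in N (left out, the last holds). Time passes only in rows, so rows that repeat a pose let the fingers close. It gives the time, the measured TCP pose, the force, the opening and the grip force at its end, in the units of the state.
- observe(): the state, without advancing time (a new reading comes with each control period).
- optics.get_image(name): name is "scene" or "side" or "wrist"; returns a dict with "pixels" (480x640x3 uint8, blue, green, red), "camera_matrix" (3x3 intrinsics, pixels), "rvec" (rotation vector, rad) and "tvec" (3), from world to camera coordinates, as OpenCV has them. Camera axes: x right, y down, z forward; pixel columns grow to the right and rows downward; lengths in m; the calibration is good to about 2 mm. The wrist camera is an equidistant fisheye: a pixel r from the principal point sees the ray r / f radians off the axis. A picture is of the moment at which its call begins. There is no depth.
- order.close_job(): hands the job in; it is judged then, once.
Trained networks look in the newest picture that a camera, given by its name, has taken for a name from the list of things; names that differ only in an ending like _2 or _b are one class to them, and where a whole thing is asked for, a point or a joint stands for the part that bears it (a point fixed in the world has none). Each returns a list of dicts, best first, with "score" (0 to 1); they miss things now and then, are a little off and sometimes report something else, mostly with a low value. They report only what shows in the picture. A call takes as long as a camera call. They do not tell look-alikes from the thing itself.
- spotter.find_in(thing, camera): "point" ([x, y, z] in m, in world coordinates, good to about 4 mm: the middle of the surface that is visible of it).
- spotter.cut_out(thing, camera): "pixels" (480x640 bool, what is visible of it).
- spotter.mark_of(thing, camera): "point" ([x, y, z] in m, in world coordinates, good to about 4 mm: a listed point, or the origin of a listed thing).
The state is a dict: "time_s": time; "q": joint angles; "qvel": joint speeds; "joint_efforts": joint torques, N m; "position": TCP position; "tool_rot": TCP orientation; "ft_force": force on the tool from outside, world axes, zero at the start; "wrist_torque": the same for the moment, N m; "grip_width": finger opening in m; "gripper_force": force on a finger pad.
Only numpy, scipy, OpenCV 4.12 (cv2) and the standard library are available. Lean on these libraries where they do the work, as an engineer would, in place of code of your own. Each camera call takes 0.05 s, during which the arm holds its last target. There are 200 camera calls.

### The job

Clear up the hall shelf: put every loose car key into the wooden key box, then set the box's lid in its mouth and press it down until it sits level and flush with the rim, and stand every pen upright in the steel cup. One or two keys and three or four pens are lying about, and either end of a pen may be up. Leave the elephant and the jar standing where they are.

Things in the scene. Friction and masses are not known exactly. Their poses are not given: they have to be found in the camera images.
- keybox: open beech key box screwed to the table, outside 152 (x) x 122 (y) x 50 mm, walls 10 mm, floor 6 mm thick, so 132 x 102 mm inside; origin at the centre of its underside, z up
- seat (a joint): the black rubber frame that lies inside the key box all round its mouth (opening through it 110 x 80 mm) and carries the lid. It fits tight and stays where it is pushed: 0 = up, its top 47 mm above the table; 0.005 = fully home, its top 42 mm above the table. About 8 N moves it down
- lid: the key box's loose wooden lid, a plate 124 (x) x 94 (y) x 8 mm with a bar handle in the middle of its top, 56 mm long in x, 14 mm wide in y, 21 mm tall (its top 29 mm above the lid's underside), 130 g; origin at the centre of its underside, z up. It enters the box's mouth with 4 mm play all round; on the raised frame it stands 5 mm proud, with the frame home it is flush with the box's rim
- cup: steel pen cup fixed to the table, round, outside radius 33 mm at the rim, 100 mm tall, wall 3 mm, floor 5 mm thick; origin at the centre of its underside, z up
- key_a: a car key: black plastic head 42 x 26 x 12 mm with a steel blade 34 x 9 x 4 mm; origin at the centre of the head's underside, z up, x towards the blade (head x -21 to 21 mm, blade tip at x = 55 mm, at mid-thickness) (may be absent)
- key_b: a car key: black plastic head 42 x 26 x 12 mm with a steel blade 34 x 9 x 4 mm; origin at the centre of the head's underside, z up, x towards the blade (head x -21 to 21 mm, blade tip at x = 55 mm, at mid-thickness) (may be absent)
- pen_a: a square-barrelled dark wooden pen, 165 x 12 x 12 mm, 25 g, with round brass ends, both alike (either may be up); origin at the middle of its underside as it lies, x along its length, z up as it lies (may be absent)
- pen_b: a square-barrelled dark wooden pen, 165 x 12 x 12 mm, 25 g, with round brass ends, both alike (either may be up); origin at the middle of its underside as it lies, x along its length, z up as it lies (may be absent)
- pen_c: a square-barrelled dark wooden pen, 165 x 12 x 12 mm, 25 g, with round brass ends, both alike (either may be up); origin at the middle of its underside as it lies, x along its length, z up as it lies (may be absent)
- pen_d: a square-barrelled dark wooden pen, 165 x 12 x 12 mm, 25 g, with round brass ends, both alike (either may be up); origin at the middle of its underside as it lies, x along its length, z up as it lies (may be absent)
- pen_a_end1 (a point): tip of the rounded end of pen_a (its +x end)
- pen_a_end2 (a point): tip of the rounded end of pen_a (its -x end)
- pen_b_end1 (a point): tip of the rounded end of pen_b (its +x end)
- pen_b_end2 (a point): tip of the rounded end of pen_b (its -x end)
- pen_c_end1 (a point): tip of the rounded end of pen_c (its +x end)
- pen_c_end2 (a point): tip of the rounded end of pen_c (its -x end)
- pen_d_end1 (a point): tip of the rounded end of pen_d (its +x end)
- pen_d_end2 (a point): tip of the rounded end of pen_d (its -x end)
- elephant: white ceramic elephant figurine, about 110 x 45 x 70 mm, stands loose among the things; leave alone; origin under its belly, z up
- jar: small frosted glass jar with a cork stopper, 60 mm across, 82 mm tall, loose; leave alone; origin at the centre of its underside, z up
- budcase: orange silicone earbud case, 48 x 62 x 24 mm, loose bystander; origin at the centre of its underside
- tape: grey tape measure, 56 x 56 x 30 mm, loose bystander; origin at the centre of its underside
There are look-alikes about, which are no part of the job. What is shaped like the pen_d but turquoise is not meant.

How it is judged (in metres and radians):
On the way, in this order (a step that is already met when the one before it is completed fails the run):
1. every key present lies inside the key box (x of key_a in the frame of keybox between -0.066 and 0.066 m and y of key_a in the frame of keybox between -0.051 and 0.051 m and z of each of key_a, key_b in the frame of keybox below 0.036 m and x of key_b in the frame of keybox between -0.066 and 0.066 m and y of key_b in the frame of keybox between -0.051 and 0.051 m), for 0.2 s.
2. the lid lies in the box's mouth, pressed home and level (value of joint seat above 0.0038 m and horizontal distance between lid and keybox below 0.012 m and z of lid in the frame of keybox below 0.045 m and angle between lid's own z axis and vertical below 0.05 rad), for 0.2 s.
At the end, for the whole second after the job is handed in: keys in the box; lid in its mouth within 12 mm of centre, level to 0.05 rad, frame down 3.8 of 5 mm or more; each pen at rest in the cup, lower end under 30 mm high and within 32 mm of its axis, tilt under 0.6 rad; elephant and jar upright, within 30 mm of their start (all of step 1 and all of step 2 and ((horizontal distance between pen_a_end1 and cup below 0.032 m and height (world z) of pen_a_end1 below 0.03 m) or (horizontal distance between pen_a_end2 and cup below 0.032 m and height (world z) of pen_a_end2 below 0.03 m)) and angle between the x axis of each of pen_a, pen_b, pen_c, pen_d and the z axis of cup, either way round below 0.6 rad and linear speed of each of pen_a, pen_b, pen_c, pen_d below 0.05 m/s and ((horizontal distance between pen_b_end1 and cup below 0.032 m and height (world z) of pen_b_end1 below 0.03 m) or (horizontal distance between pen_b_end2 and cup below 0.032 m and height (world z) of pen_b_end2 below 0.03 m)) and ((horizontal distance between pen_c_end1 and cup below 0.032 m and height (world z) of pen_c_end1 below 0.03 m) or (horizontal distance between pen_c_end2 and cup below 0.032 m and height (world z) of pen_c_end2 below 0.03 m)) and ((horizontal distance between pen_d_end1 and cup below 0.032 m and height (world z) of pen_d_end1 below 0.03 m) or (horizontal distance between pen_d_end2 and cup below 0.032 m and height (world z) of pen_d_end2 below 0.03 m)) and distance of each of elephant, jar from where it was at the start of the episode below 0.03 m and angle between each of elephant, jar's own z axis and vertical below 0.2 rad); the robot touches nothing.
It fails at once if the elephant or the jar is tipped or pushed more than 40 mm (distance of any of elephant, jar from where it was at the start of the episode above 0.04 m or angle between any of elephant, jar's own z axis and vertical above 0.6 rad).
Of key_a, key_b only 1 to 2 are there at a start; the rules pass over those that are not, and their reading is None.
Of pen_a, pen_b, pen_c, pen_d only 3 to 4 are there at a start; the rules pass over those that are not, and their reading is None.
At some moment in a run one of pen_a, pen_b, pen_c, pen_d, lid may be knocked a few centimetres aside while the robot is not near it.
Once in a run the grip may slacken for a moment while it holds something.
It also fails if it takes over 210 s, if anything falls off the work surface, if the arm or the gripper's body presses on something with over 40 N, if the wrist force passes 120 N, or if a joint passes its speed limit or range.

## Working session

There is one attempt and no reset: what is moved stays moved. The work goes in short steps, Python scripts to look and compute and a tool call to move; the robot and the scene stay as the last step left them, time stands still between calls to the robot, and variables do not carry over. Pictures are saved under pics/ and viewed, at most 14 in all, crops included, and the job is handed in when it is done.

Besides the shell and the picture viewer there is one more tool, called by a JSON object that holds its "op" and its "data". move_arm: Moves the arm, as the interface text tells. Its arguments: {"type":"object","properties":{"series":{"type":"string"},"force":{"type":"number"}},"required":["series"]}

```bash
mkdir -p pics; ls; python3 - <<'E'
from rig import observe, optics, order, spotter
import cv2
s=observe();print(s['time_s'],s['position'],s['tool_rot'],s['grip_width'])
for n in('scene','side'):
    d=optics.get_image(n);cv2.imwrite(f'pics/{n}0.png',d['pixels']);print(n,d['camera_matrix'],d['rvec'],d['tvec'])
for t in ['keybox','lid','cup','key_a','pen_a','elephant','jar','budcase','tape']:
    for c in('scene','side'):
        r=spotter.mark_of(t,c);print(t,c,[( [round(float(v),3) for v in o['point']],round(float(o['score']),2)) for o in r])
E
```

```text
pics
0.0 [5.49700655e-01 6.71715938e-05 2.30671231e-01] [[-1.45829092e-05  9.99998865e-01 -1.50634862e-03]
 [ 9.99999948e-01  1.50688169e-05  3.22562374e-04]
 [ 3.22584707e-04 -1.50634383e-03 -9.99998813e-01]] 0.08523912292058511
scene [[595.92133305   0.         320.21783799]
 [  0.         595.92133305 247.60674178]
 [  0.           0.           1.        ]] [ 1.88631557  1.97626923 -0.53032952] [ 0.0192552  -0.46312207  1.40755931]
side [[541.62082058   0.         323.17187852]
 [  0.         541.62082058 236.80910239]
 [  0.           0.           1.        ]] [ 0.19009394 -2.76453859  1.303167  ] [0.55072214 0.07376437 1.02592865]
keybox scene [([0.567, 0.307, -0.001], 0.8), ([0.672, -0.005, -0.002], 0.7)]
keybox side [([0.568, 0.304, 0.001], 0.65)]
lid scene [([0.587, -0.34, 0.005], 0.93), ([0.395, 0.292, -0.001], 0.56)]
lid side [([0.58, -0.344, -0.001], 0.97)]
cup scene [([0.673, -0.007, -0.0], 0.87)]
cup side [([0.67, 0.0, -0.002], 0.77), ([0.491, 0.183, 0.01], 0.31), ([0.428, -0.019, 0.006], 0.23)]
key_a scene [([0.365, -0.303, 0.001], 0.9), ([0.395, 0.291, -0.002], 0.83)]
key_a side [([0.391, 0.29, -0.0], 0.73), ([0.366, -0.299, 0.004], 0.53)]
pen_a scene [([0.493, -0.105, -0.006], 0.9), ([0.358, 0.138, 0.001], 0.77), ([0.493, 0.102, -0.002], 0.59), ([0.491, -0.184, 0.002], 0.25)]
pen_a side [([0.488, 0.105, -0.003], 0.81), ([0.5, -0.104, 0.004], 0.73), ([0.356, 0.131, 0.001], 0.71), ([0.413, -0.099, 0.001], 0.69)]
elephant scene [([0.756, 0.205, -0.002], 0.79)]
elephant side [([0.754, 0.204, 0.003], 0.97), ([0.411, -0.098, -0.001], 0.41)]
jar scene [([0.766, -0.204, -0.005], 0.57)]
jar side [([0.762, -0.207, 0.002], 0.6)]
budcase scene [([0.651, 0.163, -0.004], 0.77)]
budcase side [([0.648, 0.16, -0.002], 0.61)]
tape scene [([0.627, -0.158, 0.001], 0.67)]
tape side [([0.629, -0.16, 0.002], 0.94)]
```

View pics/scene0.png

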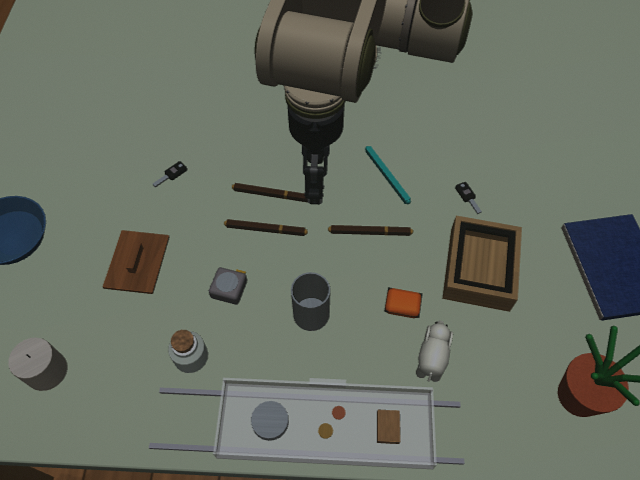

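View pics/side0.png

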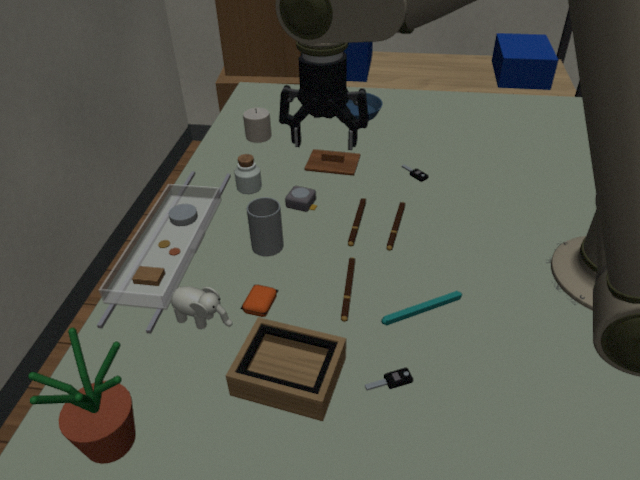

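The scene view (pixels) shows three brown pens at (270,191), (265,228) and (370,230). The turquoise look-alike is at (388,174). Keys are at (170,174) and (468,197), the lid at (136,262), the box at (483,262), the cup at (311,302), the elephant at (435,350) and the jar at (185,348). The side view agrees. Next I'll fit box models to the masks in both cameras and check one enlarged crop.

```bash
cat > h.py <<'E'
import numpy as np, cv2
from scipy.optimize import minimize
from rig import observe, optics, order, spotter
def box(x0,x1,y0,y1,z0,z1): return np.array([[x,y,z] for x in(x0,x1) for y in(y0,y1) for z in(z0,z1)])/1000.
M={'pen':[box(-82,82,-6,6,0,12)],'key':[box(-21,21,-13,13,0,12),box(21,55,-4.5,4.5,4,8)],
 'lid':[box(-62,62,-47,47,0,8),box(-28,28,-7,7,8,29)],'keybox':[box(-76,76,-61,61,0,50)]}
def proj(P,d): return cv2.projectPoints(np.asarray(P,float).reshape(-1,1,3),d['rvec'],d['tvec'],d['camera_matrix'],None)[0].reshape(-1,2)
def grab(cams=('scene','side')): return {c:optics.get_image(c) for c in cams}
S=4
def render(m,p,d):
    c,s=np.cos(p[2]),np.sin(p[2]);R=np.array([[c,-s,0],[s,c,0],[0,0,1]]);z=p[3] if len(p)>3 else 0
    im=np.zeros((480,640),np.uint8)
    for b in M[m]:
        u=proj(b@R.T+[p[0],p[1],z],d);h=cv2.convexHull(u.astype(np.float32))
        cv2.fillConvexPoly(im,np.round(h*16).astype(np.int32),255,cv2.LINE_AA,4)
    return im/255.
def fit(m,masks,D,p0,z=0):
    def cost(q):
        p=[q[0],q[1],q[2],z];t=0
        for c,k in masks.items():
            r=render(m,p,D[c]);t+=1-np.minimum(r,k).sum()/np.maximum(r,k).sum()
        return t/len(masks)
    best=None
    for a in p0[2]:
        r=minimize(cost,[p0[0],p0[1],a],method='Nelder-Mead',options=dict(initial_simplex=[[p0[0],p0[1],a],[p0[0]+.01,p0[1],a],[p0[0],p0[1]+.01,a],[p0[0],p0[1],a+.25]],maxiter=150,xatol=2e-4,fatol=1e-4))
        if best is None or r.fun<best.fun: best=r
    return best.x,best.fun
def masks_near(thing,D,p,tol=25):
    o={}
    for c in D:
        u=proj([[p[0],p[1],.005]],D[c])[0];b=None
        for r in spotter.cut_out(thing,c):
            k=r['pixels'];ys,xs=np.nonzero(k)
            if len(xs)<20: continue
            e=np.hypot(xs.mean()-u[0],ys.mean()-u[1])
            if e<tol and (b is None or e<b[0]): b=(e,k.astype(float))
        if b is not None:o[c]=b[1]
    return o
def measure(model,thing,p,D,angs=(0,.8,1.57,2.36),z=0):
    k=masks_near(thing,D,p)
    if not k: return print(thing,p,'no mask')
    x,f=fit(model,k,D,(p[0],p[1],angs),z)
    print(model,list(k),np.round(x[:2],4),'yaw',round(np.degrees(x[2]),1),'cost',round(f,3));return x
E
python3 - <<'E'
from h import *
D=grab()
for c in D: R=cv2.Rodrigues(D[c]['rvec'])[0];print(c,-R.T@D[c]['tvec'])
A8=[i*np.pi/4 for i in range(8)]
for p in[(.493,-.105),(.413,-.099),(.492,.104)]: measure('pen','pen_a',p,D)
for p in[(.365,-.301),(.393,.29)]: measure('key','key_a',p,D,A8)
measure('lid','lid',(.583,-.342),D); measure('keybox','keybox',(.567,.305),D,(0,.3,-.3))
im=cv2.imread('pics/scene0.png')
a=[im[y-60:y+60,x-80:x+80] for x,y in((176,176),(468,197),(275,205),(380,195))]
cv2.imwrite('pics/crop1.png',cv2.resize(np.vstack([np.hstack(a[:2]),np.hstack(a[2:])]),(800,600),interpolation=cv2.INTER_CUBIC))
E
```

```text
scene [1.10440852 0.03332774 0.987546  ]
side [0.42293498 0.81572812 0.71901272]
pen ['side'] [ 0.4977 -0.1088] yaw 85.8 cost 0.191
pen ['scene', 'side'] [ 0.4141 -0.1047] yaw 82.3 cost 0.27
pen ['scene', 'side'] [0.4948 0.0979] yaw 91.1 cost 0.223
key ['scene', 'side'] [ 0.3689 -0.3004] yaw 316.7 cost 0.318
key ['scene', 'side'] [0.396  0.2897] yaw 387.6 cost 0.232
lid ['scene', 'side'] [ 0.5813 -0.3385] yaw 176.2 cost 0.081
keybox ['scene', 'side'] [0.5662 0.3048] yaw -9.7 cost 0.035
```

View pics/crop1.png

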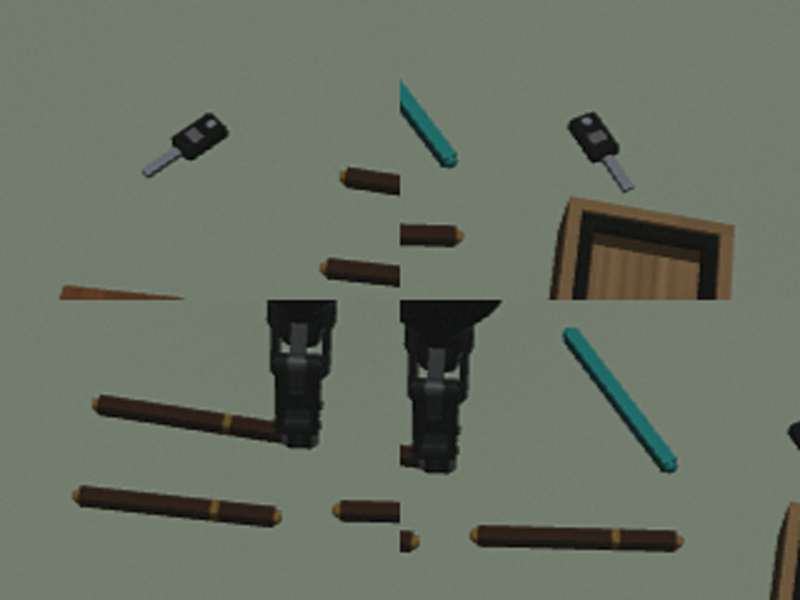

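The crop confirms two real car keys (black head, steel blade) and three brown pens with brass ends. The turquoise rod is the look-alike and stays put. I'll start with the key near the box.

```bash
cat >> h.py <<'E'
def plan(*wps,sym=True):
    """wps: (x,y,z,yaw of tool x in deg); prints cm/deg shifts from the present pose"""
    s=observe();R=s['tool_rot'];p=s['position'];y0=np.degrees(np.arctan2(R[1,0],R[0,0]))
    print('t %.2f pos %s yaw %.1f q6 %.0f w %.4f gf %.1f F %s'%(s['time_s'],np.round(p,4),y0,s['q'][5],s['grip_width'],s['gripper_force'],np.round(s['ft_force'],1)))
    for w in wps:
        d=R.T@(np.array(w[:3])-p)*100;t=y0-w[3];per=180 if sym else 360;t=(t+per/2)%per-per/2
        print('%.2f %.2f %.2f %.1f'%(*d,t))
E
python3 -c "
from h import *
plan((.396,.290,.10,27.6),(.396,.290,.003,27.6))"
```

```text
t 1.80 pos [0.55   0.     0.2313] yaw 90.0 q6 -12 w 0.0852 gf 0.0 F [-0.2  0.3 -0.3]
29.00 -15.40 13.13 62.4
29.00 -15.40 22.83 62.4
```

{"op": "move_arm", "data": {"series": "29 -15.4 13.1 62.4 1;29 -15.4 13.1 62.4 1;29 -15.4 13.1 62.4 1;29 -15.4 13.1 62.4 1;29 -15.4 13.1 62.4 1;29 -15.4 13.1 62.4 1;29 -15.4 13.1 62.4 1;29 -15.4 13.1 62.4 1", "force": 40}}

```text
time_s: 2.8
position: [0.3957, 0.2904, 0.1002]
tool_rot: [[0.885, 0.465, -0.0], [0.465, -0.885, -0.0], [-0.0, 0.0, -1.0]]
ft_force: [0.4, 0.3, -0.4]
grip_width: 0.0855
gripper_force: 0.0
```

```bash
python3 -c "
from h import *
d=optics.get_image('wrist');cv2.imwrite('pics/w1.png',d['pixels'])
print(spotter.mark_of('key_a','wrist')[:2])
plan((.396,.290,.003,27.6))"
```

```text
[{'point': [0.3941, 0.2903, 0.0003], 'score': 0.68}]
t 2.90 pos [0.3964 0.2897 0.1006] yaw 27.6 q6 85 w 0.0856 gf 0.0 F [ 0.3 -0.5  0.7]
-0.03 -0.04 9.76 0.0
```

View pics/w1.png

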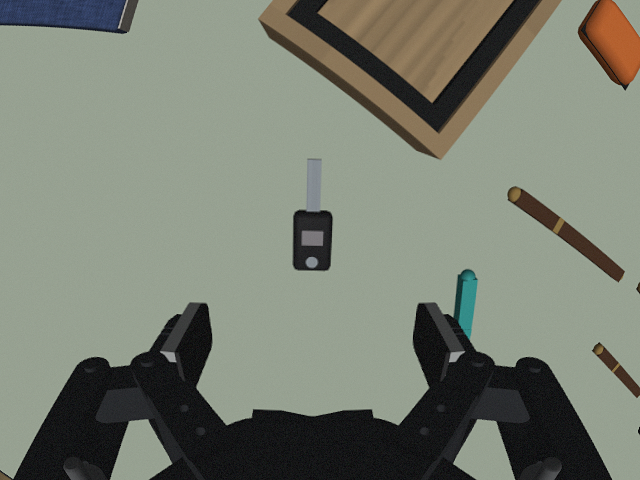

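The wrist view shows the key at (312,240), upright in the image and aligned with the tool x axis. I'll descend and grip.

{"op": "move_arm", "data": {"series": "0 0 6 0 0.2;0 0 9.7 0 0.2;0 0 9.7 0 0.2;0 0 9.7 0 -1;0 0 9.7 0 -1;0 0 9.7 0 -1;0 0 9.7 0 -1;0 0 9.7 0 -1"}}

```text
time_s: 3.9
position: [0.3972, 0.2902, 0.0051]
tool_rot: [[0.886, 0.463, 0.004], [0.463, -0.886, 0.001], [0.004, 0.001, -1.0]]
ft_force: [0.1, -1.8, 6.8]
grip_width: 0.0248
gripper_force: 40.1
```

{"op": "move_arm", "data": {"series": "0 0 0 0 -1;0 0 -6 0 -1;0 0 -12 0 -1;0 0 -15 0 -1;0 0 -15 0 -1"}}

```text
time_s: 4.53
position: [0.3968, 0.2904, 0.1562]
tool_rot: [[0.886, 0.464, 0.006], [0.464, -0.886, 0.003], [0.006, 0.001, -1.0]]
ft_force: [-0.1, 0.5, -0.6]
grip_width: 0.0242
gripper_force: 39.7
```

```bash
python3 -c "
from h import *
c,s=np.cos(np.radians(-9.7)),np.sin(np.radians(-9.7));R=np.array([[c,-s],[s,c]])
b=np.array([.5662,.3048]);a=b+R@[-.017,.015];e=b+R@[.017,-.015]
print(a,e)
plan((*a,.12,-9.7),(*a,.05,-9.7),sym=False)"
```

```text
[0.55197038 0.32244987] [0.58042962 0.28715013]
t 4.53 pos [0.3968 0.2904 0.1562] yaw 27.6 q6 85 w 0.0242 gf 39.7 F [-0.1  0.5 -0.6]
15.21 4.35 3.72 37.3
15.16 4.35 10.72 37.3
```

```bash
python3 -c "
from h import *
c,s=np.cos(np.radians(-9.7)),np.sin(np.radians(-9.7));R=np.array([[c,-s],[s,c]])
b=np.array([.5662,.3048]);a=b+R@[-.017,.005]
plan((*a,.12,-9.7),(*a,.042,-9.7),sym=False)"
```

```text
t 4.53 pos [0.3968 0.2904 0.1562] yaw 27.6 q6 85 w 0.0242 gf 39.7 F [-0.1  0.5 -0.6]
14.60 5.15 3.72 37.3
14.55 5.14 11.52 37.3
```

{"op": "move_arm", "data": {"series": "14.6 5.15 0 37.3 -1;14.6 5.15 0 37.3 -1;14.6 5.15 3.7 37.3 -1;14.6 5.15 3.7 37.3 -1;14.6 5.15 3.7 37.3 -1;14.6 5.15 7 37.3 -1;14.6 5.15 11.4 37.3 -1;14.6 5.15 11.4 37.3 -1"}}

```text
time_s: 5.52
position: [0.5473, 0.3115, 0.037]
tool_rot: [[0.986, -0.167, -0.006], [-0.167, -0.986, -0.002], [-0.005, 0.003, -1.0]]
ft_force: [-0.5, -0.9, -0.0]
grip_width: 0.0244
gripper_force: 39.7
```

{"op": "move_arm", "data": {"series": "0 0 0 0 -0.2;0 0 0 0 -0.2;0 0 0 0 -0.2;0 0 -4 0 -0.2;0 0 -10 0 0;0 0 -16 0 0.5;0 0 -20 0 1;0 0 -20 0 1"}}

```text
time_s: 6.52
position: [0.55, 0.3123, 0.2436]
tool_rot: [[0.986, -0.168, 0.007], [-0.168, -0.986, 0.003], [0.007, -0.004, -1.0]]
ft_force: [-1.0, -0.1, -1.0]
grip_width: 0.0853
gripper_force: 0.0
```

```bash
python3 -c "
from h import *
d=optics.get_image('scene')
for c in('scene','side'): print(c,[(np.round(r['point'],3),round(r['score'],2)) for r in spotter.mark_of('key_a',c)])
D=grab();measure('key','key_a',(.367,-.30),D,[i*np.pi/4 for i in range(8)])
plan((.368,-.301,.10,-43.3),(.368,-.301,.003,-43.3))"
```

```text
scene [(array([0.544, 0.311, 0.005]), 0.94), (array([ 0.364, -0.3  , -0.001]), 0.52)]
side [(array([ 0.393,  0.288, -0.002]), 0.72), (array([ 0.367, -0.299,  0.004]), 0.61)]
key ['scene'] [ 0.3679 -0.2993] yaw 316.4 cost 0.256
t 6.88 pos [0.549  0.3119 0.2382] yaw -9.7 q6 119 w 0.0859 gf 0.0 F [ 0.3 -0.9 -0.2]
-7.49 63.45 13.90 33.6
-7.47 63.44 23.60 33.6
```

{"op": "move_arm", "data": {"series": "-7.5 63.4 0 33.6 1;-7.5 63.4 0 33.6 1;-7.5 63.4 0 33.6 1;-7.5 63.4 0 33.6 1;-7.5 63.4 0 33.6 1;-7.5 63.4 0 33.6 1;-7.5 63.4 0 33.6 1;-7.5 63.4 0 33.6 1"}}

```text
time_s: 7.88
position: [0.4067, -0.1693, 0.2392]
tool_rot: [[0.728, -0.686, -0.0], [-0.686, -0.728, 0.0], [-0.0, -0.0, -1.0]]
ft_force: [1.4, -0.1, 0.3]
grip_width: 0.0854
gripper_force: 0.0
```

```bash
python3 -c "
from h import *
plan((.368,-.300,.10,-43.4),(.368,-.300,.003,-43.4))"
```

```text
t 7.88 pos [ 0.4067 -0.1693  0.2392] yaw -43.3 q6 95 w 0.0854 gf 0.0 F [ 1.4 -0.1  0.3]
6.15 12.17 13.91 0.1
6.15 12.17 23.61 0.1
```

{"op": "move_arm", "data": {"series": "6.1 12.2 13.9 0 1;6.1 12.2 13.9 0 1;6.1 12.2 13.9 0 1;6.1 12.2 13.9 0 1;6.1 12.2 13.9 0 0.2"}}

```text
time_s: 8.5
position: [0.3684, -0.298, 0.1003]
tool_rot: [[0.727, -0.686, -0.0], [-0.686, -0.727, 0.001], [-0.001, -0.0, -1.0]]
ft_force: [0.2, 0.4, 0.1]
grip_width: 0.07
gripper_force: 0.0
```

```bash
python3 -c "
from h import *
d=optics.get_image('wrist')
print([r['point'] for r in spotter.mark_of('key_a','wrist')[:2]],[r['point'] for r in spotter.find_in('key_a','wrist')[:2]])
plan((.368,-.300,.003,-43.4))"
```

```text
[[0.3721, -0.3005, 0.0004]] [[0.3787, -0.3094, 0.0126]]
t 8.65 pos [ 0.3691 -0.2976  0.1014] yaw -43.2 q6 80 w 0.0516 gf 0.0 F [-0.5  0.7  0.3]
0.07 0.25 9.84 0.2
```

{"op": "move_arm", "data": {"series": "0.1 0.2 6 0 0.2;0.1 0.2 9.7 0 0.2;0.1 0.2 9.7 0 0.2;0.1 0.2 9.7 0 -1;0.1 0.2 9.7 0 -1;0.1 0.2 9.7 0 -1;0.1 0.2 9.7 0 -1;0.1 0.2 9.7 0 -1"}}

```text
time_s: 9.65
position: [0.3686, -0.3009, 0.0054]
tool_rot: [[0.728, -0.686, 0.003], [-0.686, -0.728, -0.003], [0.004, 0.0, -1.0]]
ft_force: [0.4, 1.0, 5.3]
grip_width: 0.0241
gripper_force: 39.3
```

{"op": "move_arm", "data": {"series": "0 0 0 0 -1;0 0 -6 0 -1;0 0 -12 0 -1;0 0 -18 0 -1;0 0 -18 0 -1"}}

```text
time_s: 10.28
position: [0.369, -0.3015, 0.189]
tool_rot: [[0.728, -0.686, 0.007], [-0.685, -0.728, -0.01], [0.012, 0.002, -1.0]]
ft_force: [-0.4, -0.5, -1.2]
grip_width: 0.0245
gripper_force: 39.8
```

```bash
python3 -c "
from h import *
c,s=np.cos(np.radians(-9.7)),np.sin(np.radians(-9.7));R=np.array([[c,-s],[s,c]])
b=np.array([.5662,.3048]);a=b+R@[-.017,-.005]
plan((*a,.18,-9.7),(*a,.045,-9.7),sym=False)"
```

```text
t 10.28 pos [ 0.369  -0.3015  0.189 ] yaw -43.3 q6 80 w 0.0245 gf 39.8 F [-0.4 -0.5 -1.2]
-28.35 -56.31 0.44 -33.6
-28.51 -56.34 13.94 -33.6
```

{"op": "move_arm", "data": {"series": "-28.4 -56.3 0 -33.6 -1;-28.4 -56.3 0 -33.6 -1;-28.4 -56.3 0 -33.6 -1;-28.4 -56.3 0 -33.6 -1;-28.4 -56.3 0 -33.6 -1;-28.4 -56.3 0 -33.6 -1;-28.4 -56.3 0 -33.6 -1;-28.4 -56.3 0 -33.6 -1"}}

```text
time_s: 11.28
position: [0.5099, 0.1812, 0.1836]
tool_rot: [[0.986, -0.168, 0.0], [-0.168, -0.986, -0.0], [0.0, 0.0, -1.0]]
ft_force: [1.3, -0.2, -0.5]
grip_width: 0.0247
gripper_force: 39.8
```

```bash
python3 -c "
from h import *
c,s=np.cos(np.radians(-9.7)),np.sin(np.radians(-9.7));R=np.array([[c,-s],[s,c]])
b=np.array([.5662,.3048]);a=b+R@[-.017,-.005]
plan((*a,.18,-9.7),(*a,.048,-9.7),sym=False)"
```

```text
t 11.28 pos [0.5099 0.1812 0.1836] yaw -9.7 q6 107 w 0.0247 gf 39.8 F [ 1.3 -0.2 -0.5]
1.77 -12.63 0.36 0.0
1.77 -12.63 13.56 0.0
```

{"op": "move_arm", "data": {"series": "1.8 -12.6 0 0 -1;1.8 -12.6 0 0 -1;1.8 -12.6 3 0 -1;1.8 -12.6 8 0 -1;1.8 -12.6 13.5 0 -1;1.8 -12.6 13.5 0 -1;1.8 -12.6 13.5 0 -0.2;1.8 -12.6 13.5 0 -0.2"}}

```text
time_s: 12.28
position: [0.5501, 0.3006, 0.051]
tool_rot: [[0.986, -0.168, 0.004], [-0.168, -0.986, 0.001], [0.004, -0.002, -1.0]]
ft_force: [0.0, 0.4, 0.5]
grip_width: 0.0339
gripper_force: 0.0
```

{"op": "move_arm", "data": {"series": "0 0 0 0 -0.2;0 0 0 0 -0.2;0 0 -6 0 -0.2;0 0 -12 0 0;0 0 -18 0 1;0 0 -18 0 1"}}

```text
time_s: 13.02
position: [0.5504, 0.3007, 0.2339]
tool_rot: [[0.986, -0.168, 0.01], [-0.168, -0.986, 0.003], [0.009, -0.005, -1.0]]
ft_force: [-0.6, 0.6, -1.1]
grip_width: 0.0769
gripper_force: 0.0
```

```bash
python3 -c "
from h import *
d=optics.get_image('wrist');cv2.imwrite('pics/w2.png',d['pixels'])
D=grab()
for c in('wrist','scene'): print([np.round(r['point'],3) for r in spotter.mark_of('key_a',c)])
x=measure('lid','lid',(.582,-.34),D,(-.05,))
plan((.5813,-.3385,.15,-3.8),(.5813,-.3385,.012,-3.8))"
```

```text
[array([0.546, 0.311, 0.006]), array([0.543, 0.266, 0.02 ]), array([0.565, 0.305, 0.001])]
[array([0.547, 0.313, 0.005]), array([0.54 , 0.27 , 0.016])]
lid ['scene', 'side'] [ 0.5821 -0.3385] yaw -2.4 cost 0.169
t 13.38 pos [0.5487 0.3001 0.227 ] yaw -9.7 q6 118 w 0.0854 gf 0.0 F [-0.2  0.5  0.4]
13.99 62.39 7.74 -5.9
14.02 62.37 21.54 -5.9
```

View pics/w2.png

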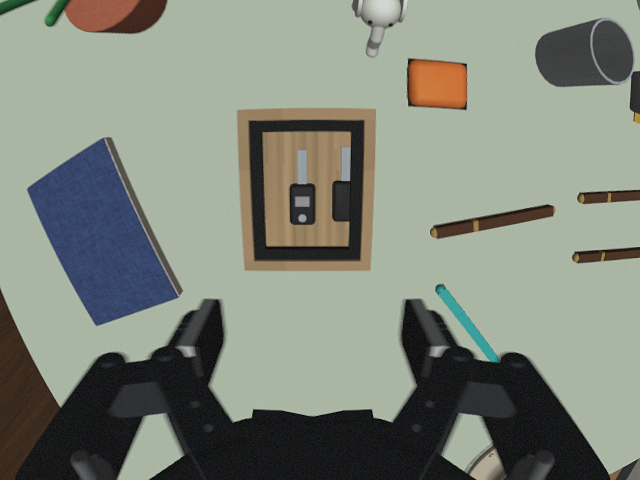

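The wrist view shows both keys inside the box: (302,205), and (343,195) face down by the right wall, flat at an origin height of about 18 mm. Next is the lid.

{"op": "move_arm", "data": {"series": "14 62.4 0 -6.5 1;14 62.4 0 -6.5 1;14 62.4 0 -6.5 1;14 62.4 0 -6.5 1;14 62.4 0 -6.5 1;14 62.4 0 -6.5 1;14 62.4 0 -6.5 1;14 62.4 0 -6.5 1"}}

```text
time_s: 14.38
position: [0.5744, -0.2012, 0.2277]
tool_rot: [[0.998, -0.056, -0.001], [-0.056, -0.998, 0.001], [-0.001, -0.001, -1.0]]
ft_force: [0.1, 1.0, 0.1]
grip_width: 0.0852
gripper_force: 0.0
```

```bash
python3 -c "
from h import *
plan((.5815,-.3385,.17,-3.2),(.5813,-.3385,.012,-3.2))"
```

```text
t 14.38 pos [ 0.5744 -0.2012  0.2277] yaw -3.2 q6 63 w 0.0852 gf 0.0 F [0.1 1.  0.1]
1.48 13.67 5.76 -0.0
1.47 13.68 21.56 -0.0
```

{"op": "move_arm", "data": {"series": "1.5 13.7 5.8 0 1;1.5 13.7 5.8 0 1;1.5 13.7 5.8 0 1;1.5 13.7 5.8 0 1;1.5 13.7 5.8 0 1"}}

```text
time_s: 15.0
position: [0.5825, -0.3354, 0.1711]
tool_rot: [[0.999, -0.055, 0.001], [-0.055, -0.999, -0.0], [0.001, 0.0, -1.0]]
ft_force: [-0.3, -0.2, -0.4]
grip_width: 0.0854
gripper_force: 0.0
```

```bash
python3 -c "
from h import *
D=grab();d=optics.get_image('wrist');cv2.imwrite('pics/w3.png',d['pixels'])
measure('lid','lid',(.582,-.34),D,(-.05,))
print([np.round(r['point'],4) for r in spotter.mark_of('lid','wrist')])
# yaw from the wrist mask: undistort rays to plane z=0.008
R=cv2.Rodrigues(d['rvec'])[0];K=d['camera_matrix'];C=-R.T@d['tvec']
k=max(spotter.cut_out('lid','wrist'),key=lambda r:r['score'])['pixels'];ys,xs=np.nonzero(k)
u=(xs-K[0,2])/K[0,0];v=(ys-K[1,2])/K[1,1];r=np.hypot(u,v)+1e-9
ray=np.stack([u/r*np.sin(r),v/r*np.sin(r),np.cos(r)],1)@R;P=C+ray*((.008-C[2])/ray[:,2])[:,None]
print(cv2.minAreaRect((P[:,:2]*1000).astype(np.float32)))
plan((.582,-.3385,.012,-3.2))"
```

```text
lid ['scene', 'side'] [ 0.5809 -0.3386] yaw -3.8 cost 0.09
[array([ 0.583 , -0.3376, -0.0026])]
((584.4663696289062, -339.0789489746094), (93.57821655273438, 124.81472778320312), 85.40117645263672)
t 15.35 pos [ 0.5822 -0.3363  0.1707] yaw -3.2 q6 53 w 0.0856 gf 0.0 F [-0.   0.6 -0.7]
-0.01 0.22 15.87 0.0
```

View pics/w3.png

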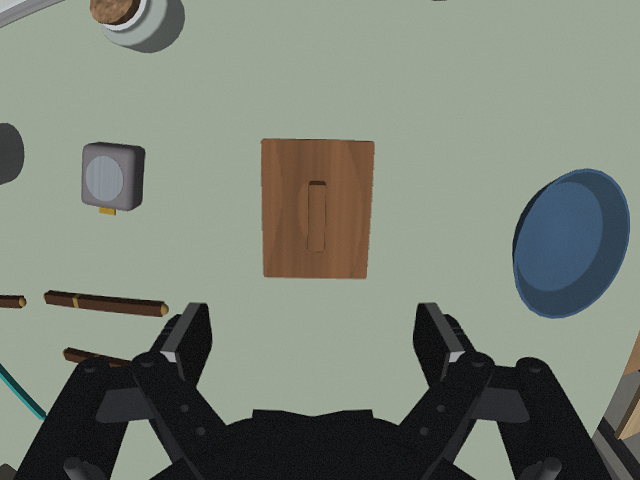

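The wrist view shows the lid at (318,208) with its handle at (317,215), nearly aligned with the tool.

{"op": "move_arm", "data": {"series": "0 0.2 6 1 0.2;0 0.2 12 1 0;0 0.2 15.7 1 0;0 0.2 15.7 1 0;0 0.2 15.7 1 -1;0 0.2 15.7 1 -1;0 0.2 15.7 1 -1;0 0.2 15.7 1 -1", "force": 60}}

```text
time_s: 16.35
position: [0.5827, -0.3394, 0.0158]
tool_rot: [[0.997, -0.073, 0.003], [-0.073, -0.997, -0.003], [0.003, 0.002, -1.0]]
ft_force: [0.4, 0.8, 6.4]
grip_width: 0.0123
gripper_force: 61.5
```

{"op": "move_arm", "data": {"series": "0 0 0 0 -1;0 0 -4 0 -1;0 0 -10 0 -1;0 0 -16 0 -1;0 0 -16 0 -1"}}

```text
time_s: 16.98
position: [0.5833, -0.3398, 0.18]
tool_rot: [[0.997, -0.073, 0.009], [-0.073, -0.997, -0.008], [0.009, 0.007, -1.0]]
ft_force: [-0.2, 0.0, -2.8]
grip_width: 0.0122
gripper_force: 60.6
```

```bash
python3 -c "
from h import *
plan((.5662,.3048,.18,-9.7),sym=False)"
```

```text
t 16.98 pos [ 0.5833 -0.3398  0.18  ] yaw -4.2 q6 54 w 0.0122 gf 60.6 F [-0.2  0.  -2.8]
-6.41 -64.16 -0.50 5.5
```

{"op": "move_arm", "data": {"series": "-6.4 -64.2 0 5.5 -1;-6.4 -64.2 0 5.5 -1;-6.4 -64.2 0 5.5 -1;-6.4 -64.2 0 5.5 -1;-6.4 -64.2 0 5.5 -1;-6.4 -64.2 0 5.5 -1;-6.4 -64.2 0 5.5 -1;-6.4 -64.2 0 5.5 -1"}}

```text
time_s: 17.98
position: [0.5681, 0.163, 0.1728]
tool_rot: [[0.986, -0.169, -0.001], [-0.169, -0.986, -0.0], [-0.001, 0.0, -1.0]]
ft_force: [1.5, 0.5, -1.6]
grip_width: 0.0123
gripper_force: 60.5
```

```bash
python3 -c "
from h import *
plan((.5662,.3048,.11,-9.7),sym=False)"
```

```text
t 17.98 pos [0.5681 0.163  0.1728] yaw -9.7 q6 104 w 0.0123 gf 60.5 F [ 1.5  0.5 -1.6]
-2.57 -13.95 6.28 -0.0
```

{"op": "move_arm", "data": {"series": "-2.6 -13.9 0 0 -1;-2.6 -13.9 0 0 -1;-2.6 -13.9 3 0 -1;-2.6 -13.9 6.2 0 -1;-2.6 -13.9 6.2 0 -1;-2.6 -13.9 6.2 0 -1"}}

```text
time_s: 18.73
position: [0.5672, 0.3023, 0.1124]
tool_rot: [[0.986, -0.169, 0.001], [-0.169, -0.986, 0.0], [0.001, -0.001, -1.0]]
ft_force: [0.2, -0.5, -1.4]
grip_width: 0.0126
gripper_force: 60.5
```

```bash
python3 -c "
from h import *
D=grab();cv2.imwrite('pics/place.png',np.hstack([cv2.resize(D['scene']['pixels'][170:340,400:560],(400,425)),cv2.resize(D['side']['pixels'][270:440,200:360],(400,425))]))
s=observe();z=s['position'][2]-.0145
measure('lid','lid',(.566,.305),{c:D[c] for c in D},(-.17,),z)
measure('keybox','keybox',(.567,.305),D,(-.17,))
print([np.round(r['point'],4) for c in D for r in spotter.mark_of('lid',c)[:1]])
plan((.5662,.3048,.06,-9.7),sym=False)"
```

```text
lid ['scene'] [0.5947 0.2896] yaw -9.2 cost 0.843
keybox ['scene', 'side'] [0.5664 0.305 ] yaw -10.0 cost 0.707
[array([0.5713, 0.3001, 0.101 ]), array([0.5639, 0.298 , 0.0959])]
t 19.12 pos [0.5668 0.3024 0.1117] yaw -9.7 q6 117 w 0.0121 gf 60.5 F [-0.2  0.6 -2.4]
-0.10 -0.23 5.17 -0.0
```

View pics/place.png

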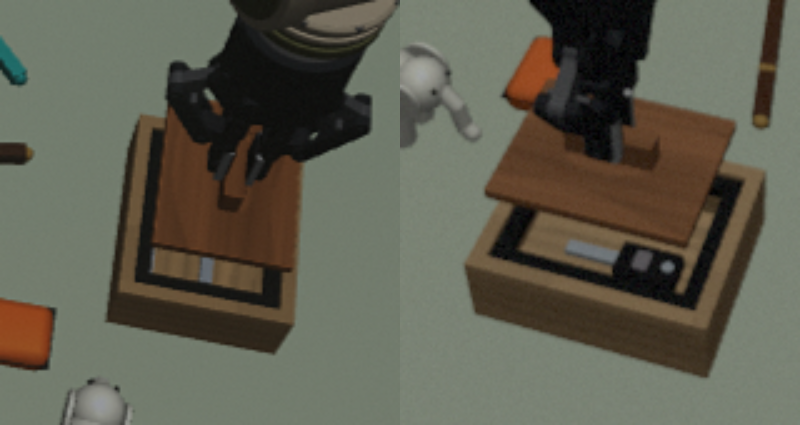

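The crops show the lid level above the box with its edges parallel to the rim, and both keys still inside. I'll lower it slowly.

{"op": "move_arm", "data": {"series": "-0.1 -0.2 2 0 -1;-0.1 -0.2 3.5 0 -1;-0.1 -0.2 4.4 0 -1;-0.1 -0.2 4.8 0 -1;-0.1 -0.2 5.1 0 -1;-0.1 -0.2 5.1 0 -1"}}

```text
time_s: 19.88
position: [0.5662, 0.3047, 0.0608]
tool_rot: [[0.986, -0.168, 0.001], [-0.168, -0.986, 0.0], [0.001, -0.0, -1.0]]
ft_force: [-1.4, -1.5, 1.1]
grip_width: 0.0124
gripper_force: 60.9
```

```bash
python3 -c "
from h import *
D=grab();cv2.imwrite('pics/place2.png',np.hstack([cv2.resize(D['scene']['pixels'][170:340,400:560],(400,425)),cv2.resize(D['side']['pixels'][270:440,200:360],(400,425))]))
plan((.5662,.3048,.06,-9.7),sym=False)"
```

```text
t 19.98 pos [0.5662 0.3046 0.0608] yaw -9.7 q6 117 w 0.0122 gf 60.9 F [-0.8 -1.6  2.3]
-0.00 -0.02 0.08 -0.0
```

View pics/place2.png

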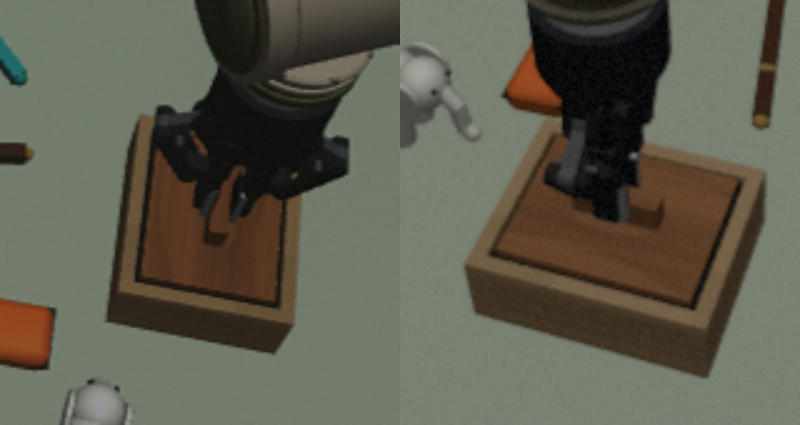

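The lid sits inside the rim all round, resting on the frame. I'll press it down.

{"op": "move_arm", "data": {"series": "0 0 0.2 0 -1;0 0 0.4 0 -1;0 0 0.5 0 -1;0 0 0.55 0 -1"}}

```text
time_s: 20.48
position: [0.5663, 0.3047, 0.0577]
tool_rot: [[0.986, -0.168, 0.002], [-0.168, -0.986, 0.0], [0.002, -0.001, -1.0]]
ft_force: [-9.6, -4.2, 23.0]
grip_width: 0.0124
gripper_force: 63.7
```

{"op": "move_arm", "data": {"series": "0 0 0.1 0 -1;0 0 0.1 0 -1"}}

```text
time_s: 20.72
position: [0.5663, 0.3047, 0.0577]
tool_rot: [[0.986, -0.168, 0.003], [-0.168, -0.986, 0.001], [0.003, -0.001, -1.0]]
ft_force: [-11.3, -5.4, 27.1]
grip_width: 0.0121
gripper_force: 64.3
```

{"op": "move_arm", "data": {"series": "0 0 0 0 -0.5;0 0 0 0 -0.4;0 0 0 0 -0.4;0 0 -4 0 -0.4;0 0 -4 0 -1;0 0 -4 0 -1;0 0 -4 0 -1;0 0 -2 0 -1"}}

```text
time_s: 21.72
position: [0.5665, 0.3047, 0.074]
tool_rot: [[0.986, -0.168, 0.002], [-0.169, -0.986, 0.001], [0.002, -0.001, -1.0]]
ft_force: [0.5, -0.0, 0.2]
grip_width: -0.0001
gripper_force: 0.0
```

```bash
python3 -c "
from h import *
plan((.5662,.3048,.072,-9.7),(.5662,.3048,.069,-9.7),sym=False)"
```

```text
t 21.73 pos [0.5665 0.3047 0.074 ] yaw -9.7 q6 117 w -0.0001 gf 0.0 F [ 0.5 -0.   0.2]
-0.03 -0.00 0.20 -0.0
-0.03 -0.00 0.50 -0.0
```

{"op": "move_arm", "data": {"series": "0 0 0.2 0 -1;0 0 0.4 0 -1;0 0 0.6 0 -1;0 0 0.6 0 -1"}}

```text
time_s: 22.22
position: [0.566, 0.3046, 0.0709]
tool_rot: [[0.986, -0.168, 0.002], [-0.168, -0.986, 0.0], [0.002, -0.0, -1.0]]
ft_force: [-8.6, -3.7, 24.9]
grip_width: -0.0002
gripper_force: 12.5
```

{"op": "move_arm", "data": {"series": "0 0 -5 0 -1;0 0 -12 0 -1;0 0 -15 0 -1;0 0 -15 0 -1"}}

```text
time_s: 22.72
position: [0.5668, 0.3049, 0.2206]
tool_rot: [[0.986, -0.168, 0.005], [-0.168, -0.986, 0.002], [0.005, -0.002, -1.0]]
ft_force: [-0.7, 0.3, -0.5]
grip_width: -0.0001
gripper_force: 0.0
```

```bash
python3 -c "
from h import *
d=optics.get_image('wrist')
D=grab();cv2.imwrite('pics/place3.png',np.hstack([cv2.resize(D['scene']['pixels'][170:340,400:560],(400,425)),cv2.resize(D['side']['pixels'][270:440,200:360],(400,425))]))
M['lid']=[box(-62,62,-47,47,6,8),box(-28,28,-7,7,8,29)]
for z in(.042,.047): measure('lid','lid',(.566,.305),D,(-.17,),z)
for p in[(.493,-.105),(.413,-.102),(.494,.100)]: measure('pen','pen_a',p,D,(1.5,))
print([np.round(r['point'],4) for c in D for r in spotter.mark_of('cup',c)[:1]])
plan()"
```

```text
lid ['scene', 'side'] [0.5669 0.3056] yaw -10.0 cost 0.038
lid ['scene', 'side'] [0.5689 0.3062] yaw -10.3 cost 0.105
pen ['scene', 'side'] [ 0.4978 -0.1029] yaw 85.2 cost 0.242
pen ['scene', 'side'] [ 0.4146 -0.1003] yaw 82.5 cost 0.25
pen ['scene', 'side'] [0.4941 0.0996] yaw 90.5 cost 0.242
[array([ 6.729e-01, -2.600e-03,  2.000e-04]), array([ 0.6488,  0.1623, -0.0021])]
t 23.48 pos [0.566  0.3046 0.2178] yaw -9.7 q6 117 w 0.0003 gf 0.0 F [-0.4  0.2  0.5]
```

View pics/place3.png

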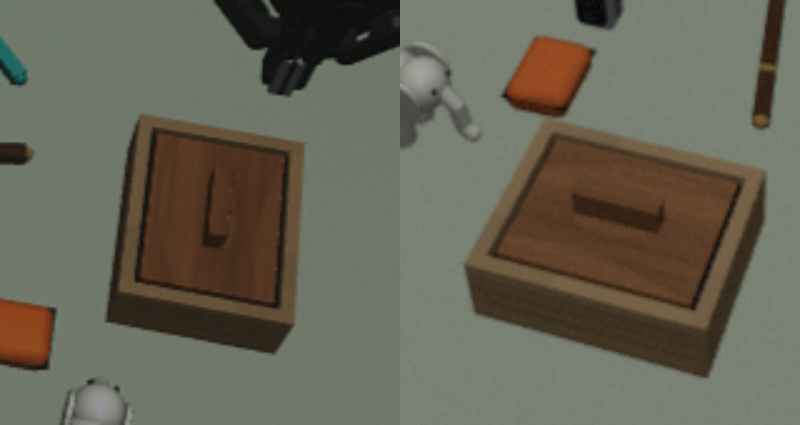

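The lid is flush. The fit gives an underside height of 42 mm, and the contact height of 70.9 mm matches. I'll refine the cup position and plan the first pen. The tool stays vertical, so I'll grip each pen 55 mm from one end, press that short end on the cup rim to swing the long end down, then put the tip into the cup and pull it upright.

```bash
cat >> h.py <<'E'
a=np.linspace(0,2*np.pi,24,endpoint=False)
M['cup']=[np.c_[np.tile(.033*np.cos(a),2),np.tile(.033*np.sin(a),2),np.repeat([0,.1],24)]]
E
python3 -c "
from h import *
D=grab();measure('cup','cup',(.671,-.03),D,(0,))
plan((.494,.127,.12,90.5),(.494,.127,.003,90.5))"
```

```text
cup ['scene', 'side'] [ 0.6731 -0.0043] yaw -13.1 cost 0.493
t 23.68 pos [0.566  0.3046 0.2179] yaw -9.7 q6 117 w 0.0001 gf 0.0 F [-0.2  0.3  0.3]
-4.11 18.72 9.79 79.8
-4.11 18.72 21.49 79.8
```

{"op": "move_arm", "data": {"series": "-4.1 18.7 0 -100.2 0;-4.1 18.7 0 -100.2 0;-4.1 18.7 0 -100.2 0;-4.1 18.7 0 -100.2 0;-4.1 18.7 0 -100.2 0;-4.1 18.7 9.8 -100.2 0;-4.1 18.7 9.8 -100.2 0;-4.1 18.7 9.8 -100.2 0", "force": 25}}

```text
time_s: 24.68
position: [0.4928, 0.1271, 0.1174]
tool_rot: [[0.248, 0.969, -0.005], [0.969, -0.248, -0.0], [-0.001, -0.005, -1.0]]
ft_force: [0.4, 0.4, 0.2]
grip_width: 0.0429
gripper_force: 0.0
```

```bash
cat >> h.py <<'E'
def wplane(d,k,z):
    R=cv2.Rodrigues(d['rvec'])[0];K=d['camera_matrix'];C=-R.T@d['tvec'];ys,xs=np.nonzero(k)
    u=(xs-K[0,2])/K[0,0];v=(ys-K[1,2])/K[1,1];r=np.hypot(u,v)+1e-9
    ray=np.stack([u/r*np.sin(r),v/r*np.sin(r),np.cos(r)],1)@R;P=C+ray*((z-C[2])/ray[:,2])[:,None]
    return P[:,:2]
def wpens(z=.008,thing='pen_a'):
    d=optics.get_image('wrist')
    for r in spotter.cut_out(thing,'wrist'):
        P=(wplane(d,r['pixels'],z)*1000).astype(np.float32);(c,s,an)=cv2.minAreaRect(P)
        m=P.mean(0);w,V=np.linalg.eigh(np.cov(P.T));v=V[:,1]
        print('score %.2f rect c %s size %s mean %s yaw %.1f'%(r['score'],np.round(c,1),np.round(s,1),np.round(m,1),np.degrees(np.arctan2(v[1],v[0]))%180))
    return d
E
python3 -c "
from h import *
D=grab()
for c in D:
  for r in spotter.cut_out('cup',c):
    ys,xs=np.nonzero(r['pixels']);print(c,r['score'],len(xs),xs.mean(),ys.mean(),proj([[.672,-.003,.05]],D[c]))
  measure('cup','cup',(.668,-.02),{c:D[c]},(0,))
wpens()
plan((.494,.127,.12,90.5),(.494,.127,.003,90.5))"
```

```text
scene 0.69 1889 310.9322392800423 300.94123875066174 [[311.39732214 301.5585455 ]]
cup ['scene'] [ 0.6729 -0.0035] yaw 2.6 cost 0.093
side 0.78 1853 265.40690771721535 225.9363194819212 [[265.75355139 227.15275785]]
side 0.37 1590 197.69496855345912 305.03522012578617 [[265.75355139 227.15275785]]
cup ['side'] [ 0.6728 -0.005 ] yaw -22.3 cost 0.05
score 0.85 rect c [504.4 -37. ] size [39.  10.6] mean [504.1 -35.9] yaw 82.1
score 0.79 rect c [360.6 133.8] size [165.7  14.6] mean [369.7 139.4] yaw 31.7
score 0.55 rect c [427.4 -26.3] size [27.1 15.1] mean [427.9 -26.5] yaw 84.4
score 0.55 rect c [496.2 101. ] size [ 13.3 162.9] mean [496.  108.7] yaw 90.9
t 25.07 pos [0.4942 0.1272 0.1202] yaw 75.2 q6 16 w 0.0426 gf 0.0 F [ 0.5 -0.1  0.3]
-0.03 -0.02 0.02 -15.3
-0.03 -0.03 11.72 -15.3
```

{"op": "move_arm", "data": {"series": "0.1 0.1 4 -15.5 0;0.1 0.1 8 -15.5 -0.2;0.1 0.1 11.7 -15.5 -0.3;0.1 0.1 11.7 -15.5 -0.3;0.1 0.1 11.7 -15.5 -1;0.1 0.1 11.7 -15.5 -1;0.1 0.1 11.7 -15.5 -1;0.1 0.1 11.7 -15.5 -1"}}

```text
time_s: 26.08
position: [0.4954, 0.1279, 0.0032]
tool_rot: [[-0.013, 1.0, 0.0], [1.0, 0.013, 0.0], [0.0, 0.0, -1.0]]
ft_force: [-1.0, -1.4, 4.1]
grip_width: 0.0113
gripper_force: 28.5
```

{"op": "move_arm", "data": {"series": "0 0 0 0 -1;0 0 -5 0 -1;0 0 -10 0 -1;0 0 -16 0 -1;0 0 -16 0 -1"}}

```text
time_s: 26.7
position: [0.4971, 0.128, 0.1667]
tool_rot: [[-0.014, 1.0, 0.009], [1.0, 0.014, 0.0], [0.0, 0.009, -1.0]]
ft_force: [-0.7, 0.3, -0.1]
grip_width: 0.011
gripper_force: 28.0
```

```bash
python3 -c "
from h import *
plan((.618,-.004,.16,0),(.618,-.004,.117,0),sym=False)"
```

```text
t 26.70 pos [0.4971 0.128  0.1667] yaw 90.8 q6 0 w 0.0110 gf 28.0 F [-0.7  0.3 -0.1]
-13.37 11.91 0.78 90.8
-13.37 11.87 5.08 90.8
```

{"op": "move_arm", "data": {"series": "-13.4 11.9 0 90.8 -1;-13.4 11.9 0 90.8 -1;-13.4 11.9 0 90.8 -1;-13.4 11.9 0 90.8 -1;-13.4 11.9 0 90.8 -1;-13.4 11.9 0 90.8 -1;-13.4 11.9 0 90.8 -1;-13.4 11.9 0 90.8 -1"}}

```text
time_s: 27.7
position: [0.6157, -0.0045, 0.1611]
tool_rot: [[0.997, 0.078, -0.003], [0.078, -0.997, 0.0], [-0.002, -0.001, -1.0]]
ft_force: [0.0, 0.0, 0.7]
grip_width: 0.0109
gripper_force: 28.0
```

```bash
python3 -c "
from h import *
plan((.618,-.004,.12,0),sym=False)"
```

```text
t 27.70 pos [ 0.6157 -0.0045  0.1611] yaw 4.5 q6 74 w 0.0109 gf 28.0 F [0.  0.  0.7]
0.25 -0.02 4.11 4.5
```

{"op": "move_arm", "data": {"series": "0.1 0 2 4.5 -1;0.1 0 4.1 4.5 -1;0.1 0 4.1 4.5 -1"}}

```text
time_s: 28.08
position: [0.6159, -0.0042, 0.1192]
tool_rot: [[1.0, 0.006, -0.005], [0.006, -1.0, 0.001], [-0.005, -0.001, -1.0]]
ft_force: [-0.4, -0.1, -0.6]
grip_width: 0.011
gripper_force: 28.0
```

{"op": "move_arm", "data": {"series": "0 0 0.8 0 -1;0 0 1.6 0 -1;0 0 2.0 0 -1;0 0 2.4 0 -1;0 0 2.8 0 -1;0 0 3.2 0 -1;0 0 3.6 0 -1;0 0 3.6 0 -1"}}

```text
time_s: 29.08
position: [0.6177, -0.0045, 0.0878]
tool_rot: [[1.0, 0.006, 0.003], [0.006, -1.0, -0.001], [0.003, 0.001, -1.0]]
ft_force: [-4.5, -0.3, 11.8]
grip_width: 0.0112
gripper_force: 38.0
```

```bash
python3 -c "
from h import *
D=grab(('side',));cv2.imwrite('pics/lev1.png',cv2.resize(D['side']['pixels'][130:330,220:480],(780,600)))
plan((.618,-.004,.12,0),sym=False)"
```

```text
t 29.12 pos [ 0.6177 -0.0045  0.0879] yaw 0.3 q6 78 w 0.0112 gf 38.0 F [-4.9  0.4 11.6]
0.04 -0.05 -3.21 0.3
```

View pics/lev1.png

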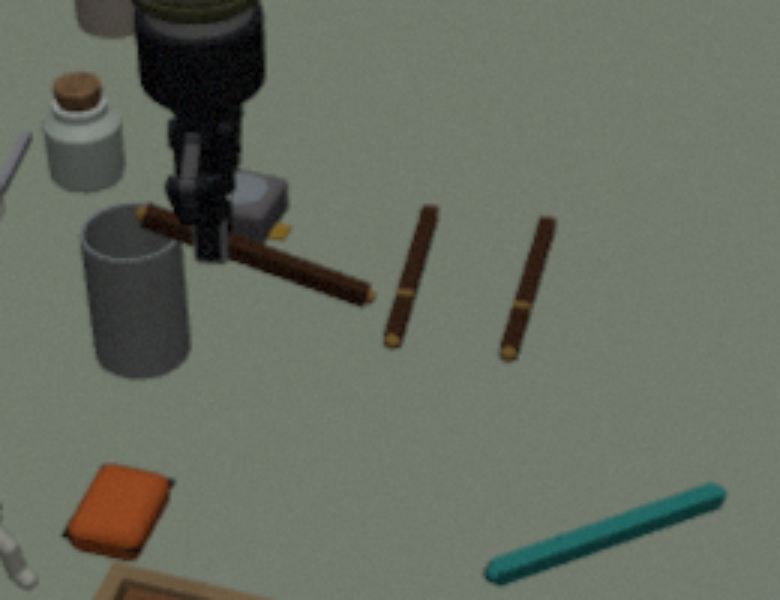

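The side view shows the method working: the short end is on the rim at (143,213), and the long end has dipped to (370,296). I'll press further and measure the tilt by projecting the pen mask into the vertical plane of the grip.

```bash
cat >> h.py <<'E'
def tilt(n=(0,1,0),cam='side',thing='pen_a'):
    """pen held: intersect mask rays with the vertical plane through the TCP with normal n"""
    s=observe();p=s['position'];d=optics.get_image(cam);R=cv2.Rodrigues(d['rvec'])[0];C=-R.T@d['tvec'];n=np.array(n,float)
    u0=proj([p],d)[0];t=np.array([n[1],-n[0],0])
    for r in spotter.cut_out(thing,cam):
        ys,xs=np.nonzero(r['pixels'])
        if np.hypot(xs-u0[0],ys-u0[1]).min()>25: continue
        ray=np.c_[cv2.undistortPoints(np.c_[xs,ys].astype(float).reshape(-1,1,2),d['camera_matrix'],None)[:,0],np.ones(len(xs))]@R
        P=C+ray*(((p-C)@n)/(ray@n))[:,None]-p;Q=np.c_[P@t,P[:,2]]
        w,V=np.linalg.eigh(np.cov(Q.T));v=V[:,1];v=v*np.sign(v[1]+1e-9);l=(Q-Q.mean(0))@v;m=Q.mean(0)
        print('score %.2f n %d slope(deg from horiz) %.1f dir %s low end %s high end %s (mm from TCP along t,z)'%(r['score'],len(xs),np.degrees(np.arctan2(v[1],abs(v[0]))),np.round(v,2),np.round((m+v*l.min())*1000),np.round((m+v*l.max())*1000)))
E
python3 -c "
from h import *
tilt()"
```

```text
score 0.69 n 506 slope(deg from horiz) 19.2 dir [0.94 0.33] low end [-101.  -26.] high end [49. 26.] (mm from TCP along t,z)
```

{"op": "move_arm", "data": {"series": "0 0 0.3 0 -1;0 0 0.6 0 -1;0 0 0.9 0 -1;0 0 1.1 0 -1;0 0 1.1 0 -1"}}

```text
time_s: 29.85
position: [0.6188, -0.0044, 0.078]
tool_rot: [[1.0, 0.006, 0.006], [0.006, -1.0, -0.001], [0.006, 0.001, -1.0]]
ft_force: [-3.6, 2.3, 17.8]
grip_width: 0.0115
gripper_force: 46.6
```

```bash
python3 -c "
from h import *
tilt();plan()"
```

```text
score 0.60 n 468 slope(deg from horiz) 33.1 dir [0.84 0.55] low end [-91. -45.] high end [45. 43.] (mm from TCP along t,z)
t 29.95 pos [ 0.6187 -0.0043  0.078 ] yaw 0.3 q6 78 w 0.0111 gf 46.6 F [-3.6  1.9 17.1]
```

{"op": "move_arm", "data": {"series": "0 0 0.3 0 -1;0 0 0.6 0 -1;0 0 0.9 0 -1;0 0 1.2 0 -1;0 0 1.2 0 -1"}}

```text
time_s: 30.58
position: [0.6174, -0.0047, 0.0655]
tool_rot: [[1.0, 0.006, 0.003], [0.006, -1.0, -0.001], [0.003, 0.001, -1.0]]
ft_force: [-9.4, -0.5, 18.8]
grip_width: 0.0111
gripper_force: 59.3
```

```bash
python3 -c "
from h import *
tilt();plan()"
```

```text
score 0.76 n 360 slope(deg from horiz) 43.9 dir [0.72 0.69] low end [-79. -57.] high end [36. 53.] (mm from TCP along t,z)
t 30.68 pos [ 0.6173 -0.0046  0.0654] yaw 0.3 q6 78 w 0.0112 gf 59.4 F [-8.7 -1.3 18.1]
```

Tilt is now 44° and the low end is 8 mm above the table. I'll lift it and carry it over to the cup.

{"op": "move_arm", "data": {"series": "-0.5 0 -6 0 -1;-0.5 0 -12 0 -1;-0.5 0 -13.5 0 -1;6 0 -13.5 0 -1;11.3 0 -13.5 0 -1;11.3 0 -13.5 0 -1;11.3 0 -13.5 0 -1"}}

```text
time_s: 31.55
position: [0.7295, -0.0037, 0.1965]
tool_rot: [[1.0, 0.006, -0.002], [0.006, -1.0, 0.0], [-0.002, -0.0, -1.0]]
ft_force: [-0.9, -0.3, -0.2]
grip_width: 0.0113
gripper_force: 56.6
```

```bash
python3 -c "
from h import *
tilt();plan((.731,-.004,.129,0))"
```

```text
score 0.66 n 533 slope(deg from horiz) 44.1 dir [0.72 0.7 ] low end [-80. -57.] high end [-7. 13.] (mm from TCP along t,z)
t 31.65 pos [ 0.7292 -0.0037  0.1982] yaw 0.3 q6 80 w 0.0108 gf 56.6 F [-0.2  0.3  0.2]
0.18 0.03 6.92 0.3
```

{"op": "move_arm", "data": {"series": "0.2 0 3 0 -1;0.2 0 5.5 0 -1;0.2 0 6.9 0 -1;0.2 0 6.9 0 -1"}}

```text
time_s: 32.15
position: [0.7315, -0.0037, 0.1287]
tool_rot: [[1.0, 0.006, -0.001], [0.006, -1.0, 0.0], [-0.001, -0.0, -1.0]]
ft_force: [-0.2, 0.4, -0.4]
grip_width: 0.0113
gripper_force: 56.6
```

{"op": "move_arm", "data": {"series": "-0.6 0 0 0 -1;-1.2 0 0 0 -1;-1.8 0 0 0 -1;-2.4 0 0 0 -1;-2.4 0 0 0 -1"}}

```text
time_s: 32.78
position: [0.7111, -0.0037, 0.133]
tool_rot: [[1.0, 0.006, 0.013], [0.006, -1.0, -0.001], [0.013, 0.001, -1.0]]
ft_force: [10.3, 0.8, 3.4]
grip_width: 0.0107
gripper_force: 56.7
```

```bash
python3 -c "
from h import *
tilt();tilt(cam='scene');plan((.691,-.004,.129,0))"
```

```text
score 0.56 n 311 slope(deg from horiz) 53.7 dir [0.59 0.81] low end [-50. -50.] high end [-7. 10.] (mm from TCP along t,z)
score 0.59 n 165 slope(deg from horiz) 64.2 dir [0.44 0.9 ] low end [ -73. -136.] high end [ 66. 150.] (mm from TCP along t,z)
t 32.98 pos [ 0.7111 -0.0038  0.1325] yaw 0.3 q6 80 w 0.0110 gf 56.8 F [9.7 2.4 4.2]
-2.02 0.01 0.32 0.3
```

{"op": "move_arm", "data": {"series": "-0.5 0 0 0 -1;-1 0 0 0 -1;-1.5 0 0 0 -1;-2.0 0 0 0 -1;-2.3 0 0 0 -1;-2.3 0 0 0 -1"}}

```text
time_s: 33.72
position: [0.6871, -0.0041, 0.1318]
tool_rot: [[1.0, 0.006, 0.009], [0.006, -1.0, -0.001], [0.009, 0.001, -1.0]]
ft_force: [6.7, 1.0, 4.1]
grip_width: 0.0112
gripper_force: 55.8
```

```bash
python3 -c "
from h import *
tilt();D=grab(('side',));cv2.imwrite('pics/ins1.png',cv2.resize(D['side']['pixels'][110:290,200:400],(640,576)));plan((.691,-.004,.129,0))"
```

```text
score 0.56 n 143 slope(deg from horiz) 70.7 dir [0.33 0.94] low end [-22. -47.] high end [-7. -4.] (mm from TCP along t,z)
t 33.88 pos [ 0.6872 -0.0041  0.1317] yaw 0.3 q6 79 w 0.0111 gf 55.9 F [6.5 0.6 4.3]
0.38 -0.00 0.28 0.3
```

View pics/ins1.png

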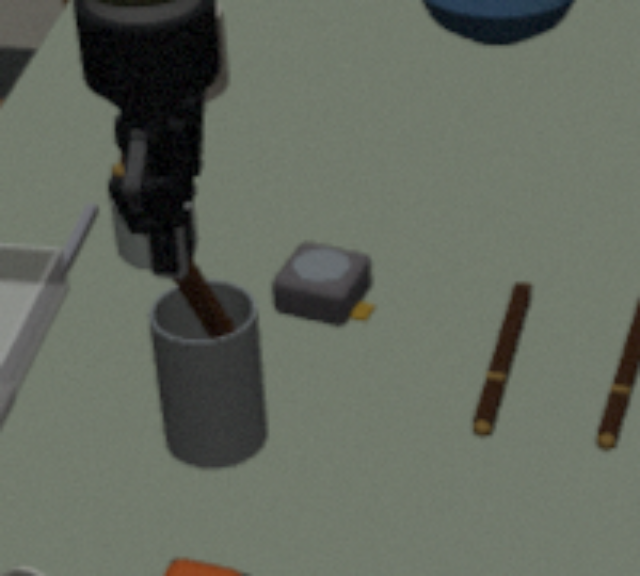

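The side view shows the pen inside the cup leaning about 20°, with the fingers at (172,245) above the rim. I'll lower it a little, release and lift.

{"op": "move_arm", "data": {"series": "0 0 1 0 -1;0 0 2 0 -1;0 0 2 0 -0.4;0 0 2 0 -0.4;0 0 2 0 -0.4;0 0 -4 0 -0.4;0 0 -10 0 -0.4;0 0 -14 0 -0.4"}}

```text
time_s: 34.88
position: [0.6851, -0.004, 0.2724]
tool_rot: [[1.0, 0.006, 0.003], [0.006, -1.0, -0.001], [0.003, 0.001, -1.0]]
ft_force: [-0.0, -0.7, -0.5]
grip_width: 0.0255
gripper_force: 0.0
```

```bash
python3 -c "
from h import *
D=grab()
for t in('pen_a_end1','pen_a'):
  for c in D: print(t,c,[(np.round(r['point'],3),round(r['score'],2)) for r in spotter.mark_of(t,c)])
measure('pen','pen_a',(.4978,-.103),D,(1.5,))
measure('pen','pen_a',(.414,-.10),D,(1.44,))
plan((.4978,-.103+.0275,.2,85.3),sym=True)"
```

```text
pen_a_end1 scene []
pen_a_end1 side [(array([ 0.497, -0.099,  0.004]), 0.47)]
pen_a scene [(array([ 0.416, -0.101,  0.001]), 0.66), (array([ 0.69 , -0.005,  0.075]), 0.48)]
pen_a side [(array([ 0.356,  0.129, -0.   ]), 0.92), (array([ 0.413, -0.098, -0.   ]), 0.6)]
pen ['scene', 'side'] [ 0.4978 -0.103 ] yaw 85.3 cost 0.327
pen ['scene', 'side'] [ 0.4134 -0.1069] yaw 82.9 cost 0.425
t 35.38 pos [ 0.685  -0.004   0.2678] yaw 0.3 q6 79 w 0.0259 gf 0.0 F [-0.2  1.3 -0.4]
-18.75 7.04 6.81 -85.0
```

Pen 1 stands in the cup with its centre at (0.69, -0.005, 0.075), leaning toward +x. Next is the pen at (0.498, -0.103).

```bash
python3 -c "
from h import *
plan((.500,-.0756,.12,85.3),sym=True)"
```

```text
t 35.38 pos [ 0.685  -0.004   0.2678] yaw 0.3 q6 79 w 0.0259 gf 0.0 F [-0.2  1.3 -0.4]
-18.51 7.06 14.81 -85.0
```

{"op": "move_arm", "data": {"series": "-18.5 7.1 0 -85 0;-18.5 7.1 0 -85 0;-18.5 7.1 0 -85 0;-18.5 7.1 0 -85 0;-18.5 7.1 8 -85 0;-18.5 7.1 14.8 -85 0;-18.5 7.1 14.8 -85 0;-18.5 7.1 14.8 -85 0"}}

```text
time_s: 36.38
position: [0.4994, -0.0757, 0.1186]
tool_rot: [[0.076, 0.997, -0.004], [0.997, -0.076, 0.002], [0.001, -0.005, -1.0]]
ft_force: [0.8, 0.8, 0.5]
grip_width: 0.043
gripper_force: 0.0
```

```bash
python3 -c "
from h import *
wpens();d=grab();measure('pen','pen_a',(.4978,-.103),d,(1.5,))
plan((.500,-.0756,.003,85.3),sym=True)"
```

```text
score 0.96 rect c [ 499.4 -102.8] size [163.8  13.2] mean [500.4 -93.2] yaw 85.4
score 0.88 rect c [761.6  -9.5] size [21.  81.3] mean [760.1  -9.1] yaw 178.7
score 0.80 rect c [417.7 -95.1] size [154.5  17.5] mean [419.  -85.9] yaw 81.7
score 0.69 rect c [322.1 107.1] size [70.9 21. ] mean [321.6 106.2] yaw 27.6
pen ['scene', 'side'] [ 0.498  -0.1029] yaw 85.9 cost 0.19
t 36.67 pos [ 0.5006 -0.0761  0.1211] yaw 85.2 q6 -17 w 0.0424 gf 0.0 F [0.5 0.5 0.2]
0.05 -0.07 11.81 -0.1
```

{"op": "move_arm", "data": {"series": "0.05 0 4 0 -0.2;0.05 0 8 0 -0.3;0.05 0 11.8 0 -0.3;0.05 0 11.8 0 -0.3;0.05 0 11.8 0 -1;0.05 0 11.8 0 -1;0.05 0 11.8 0 -1;0.05 0 11.8 0 -1"}}

```text
time_s: 37.67
position: [0.5006, -0.0756, 0.0032]
tool_rot: [[0.082, 0.997, 0.0], [0.997, -0.082, -0.0], [-0.0, 0.0, -1.0]]
ft_force: [-0.3, 0.8, 4.5]
grip_width: 0.0109
gripper_force: 28.4
```

{"op": "move_arm", "data": {"series": "0 0 0 0 -1;0 0 -5 0 -1;0 0 -10 0 -1;0 0 -17 0 -1;0 0 -17 0 -1"}}

```text
time_s: 38.3
position: [0.502, -0.076, 0.1766]
tool_rot: [[0.081, 0.997, 0.007], [0.997, -0.081, -0.003], [-0.002, 0.008, -1.0]]
ft_force: [0.2, 1.2, -0.4]
grip_width: 0.011
gripper_force: 28.0
```

```bash
python3 -c "
from h import *
plan((.618,-.004,.17,0),sym=False)"
```

```text
t 38.30 pos [ 0.502  -0.076   0.1766] yaw 85.3 q6 -17 w 0.0110 gf 28.0 F [ 0.2  1.2 -0.4]
8.13 10.98 0.73 85.3
```

{"op": "move_arm", "data": {"series": "4 5 0 30 -1;4 5 0 60 -1;6 8 0 85.3 -1;8.2 11 0 85.3 -1;8.2 11 0 85.3 -1;8.2 11 0 85.3 -1;8.2 11 0 85.3 -1;8.2 11 0 85.3 -1"}}

```text
time_s: 39.3
position: [0.6165, -0.0027, 0.1713]
tool_rot: [[1.0, -0.006, -0.002], [-0.006, -1.0, 0.0], [-0.002, -0.0, -1.0]]
ft_force: [0.3, -0.2, 0.0]
grip_width: 0.0109
gripper_force: 28.0
```

```bash
python3 -c "
from h import *
tilt();plan((.618,-.004,.118,0),sym=False)"
```

```text
score 0.98 n 629 slope(deg from horiz) 0.0 dir [-1.  0.] low end [52.  3.] high end [-106.    3.] (mm from TCP along t,z)
t 39.40 pos [ 0.6165 -0.0027  0.1714] yaw -0.0 q6 79 w 0.0108 gf 28.0 F [-0.1  0.5 -1. ]
0.16 0.13 5.34 -0.0
```

{"op": "move_arm", "data": {"series": "0.15 0.1 3 0 -1;0.15 0.1 5.3 0 -1;0.15 0.1 6.5 0 -1;0.15 0.1 7 0 -1;0.15 0.1 7.5 0 -1;0.15 0.1 8 0 -1;0.15 0.1 8.5 0 -1;0.15 0.1 9 0 -1"}}

```text
time_s: 40.4
position: [0.6195, -0.0039, 0.0861]
tool_rot: [[1.0, 0.002, 0.005], [0.002, -1.0, -0.001], [0.005, 0.001, -1.0]]
ft_force: [-6.7, 0.5, 17.4]
grip_width: 0.0108
gripper_force: 40.2
```

{"op": "move_arm", "data": {"series": "0 0 0.4 0 -1;0 0 0.7 0 -1;0 0 1.0 0 -1;0 0 1.4 0 -1;0 0 1.7 0 -1;0 0 1.9 0 -1;0 0 1.9 0 -1"}}

```text
time_s: 41.28
position: [0.6194, -0.0043, 0.0681]
tool_rot: [[1.0, 0.002, 0.005], [0.002, -1.0, -0.002], [0.005, 0.002, -1.0]]
ft_force: [-10.2, -0.5, 24.8]
grip_width: 0.0112
gripper_force: 59.2
```

```bash
python3 -c "
from h import *
tilt();plan((.618,-.004,.118,0),sym=False)"
```

```text
score 0.80 n 443 slope(deg from horiz) 43.3 dir [0.73 0.69] low end [-81. -57.] high end [38. 54.] (mm from TCP along t,z)
t 41.38 pos [ 0.6194 -0.0044  0.0681] yaw 0.1 q6 79 w 0.0112 gf 59.2 F [-11.4  -1.   23.5]
-0.11 -0.03 -4.99 0.1
```

{"op": "move_arm", "data": {"series": "-0.5 0 -6 0 -1;-0.5 0 -12 0 -1;-4 0 -14.5 -10 -1;-6 0 -14.5 -90 -1;-6 0 -14.5 -90 -1;-6 0 -14.5 -90 -1;-6 0 -14.5 -90 -1;-6 0 -14.5 -90 -1"}}

```text
time_s: 42.38
position: [0.5586, -0.0039, 0.2096]
tool_rot: [[0.436, 0.9, 0.001], [0.9, -0.436, -0.0], [0.0, 0.001, -1.0]]
ft_force: [0.2, 1.0, -0.5]
grip_width: 0.0114
gripper_force: 55.5
```

{"op": "move_arm", "data": {"series": "0 0 0 -80 -1;0 0 0 -80 -1;0 0 0 -80 -1;0 0 0 -80 -1;0 0 0 -80 -1;0 0 0 -80 -1;0 0 0 -80 -1;0 0 0 -80 -1"}}

```text
time_s: 43.38
position: [0.5586, -0.0039, 0.2096]
tool_rot: [[-0.809, 0.587, 0.001], [0.587, 0.81, -0.0], [-0.001, 0.001, -1.0]]
ft_force: [-0.6, -0.1, -0.6]
grip_width: 0.0114
gripper_force: 55.5
```

```bash
python3 -c "
from h import *
plan((.615,.010,.21,180),(.615,.010,.13,180),sym=False)"
```

```text
t 43.38 pos [ 0.5586 -0.0039  0.2096] yaw 144.0 q6 -67 w 0.0114 gf 55.5 F [-0.6 -0.1 -0.6]
-3.75 4.43 -0.03 -36.0
-3.74 4.43 7.97 -36.0
```

{"op": "move_arm", "data": {"series": "0 0 0 -36 -1;0 0 0 -36 -1;0 0 0 -36 -1;0 0 0 -36 -1;-3.1 4.2 0 -36 -1;-3.1 4.2 0 -36 -1;-3.1 4.2 0 -36 -1"}}

```text
time_s: 44.25
position: [0.608, 0.0117, 0.2091]
tool_rot: [[-1.0, 0.004, 0.0], [0.004, 1.0, -0.0], [-0.0, -0.0, -1.0]]
ft_force: [-0.2, -0.5, 0.3]
grip_width: 0.011
gripper_force: 55.5
```

```bash
python3 -c "
from h import *
tilt();plan((.609,.012,.135,180),sym=False)
print([(np.round(r['point'],3),round(r['score'],2)) for r in spotter.mark_of('pen_a','side')])"
```

```text
score 0.67 n 517 slope(deg from horiz) 42.5 dir [-0.74  0.68] low end [ 84. -58.] high end [-36.  53.] (mm from TCP along t,z)
t 44.35 pos [0.6077 0.0115 0.2093] yaw 179.8 q6 -100 w 0.0113 gf 55.5 F [-0.4 -0.3  0.1]
-0.13 0.05 7.43 -0.2
[(array([0.356, 0.131, 0.001]), 0.93), (array([ 0.683, -0.005,  0.078]), 0.86), (array([ 0.413, -0.102, -0.   ]), 0.6), (array([0.628, 0.01 , 0.204]), 0.58)]
```

{"op": "move_arm", "data": {"series": "0.1 0 3 0 -1;0.1 0 5.5 0 -1;0.1 0 7.2 0 -1;0.1 0 7.2 0 -1"}}

```text
time_s: 44.9
position: [0.6064, 0.0116, 0.1362]
tool_rot: [[-1.0, 0.005, -0.002], [0.005, 1.0, 0.0], [0.002, 0.0, -1.0]]
ft_force: [0.4, -0.0, -0.3]
grip_width: 0.0108
gripper_force: 55.5
```

```bash
python3 -c "
from h import *
tilt();plan((.609,.012,.135,180),sym=False);D=grab();cv2.imwrite('pics/ins2.png',np.hstack([cv2.resize(D['side']['pixels'][130:290,200:350],(400,426)),cv2.resize(D['scene']['pixels'][200:360,240:390],(400,426))]))"
```

```text
t 45.00 pos [0.6074 0.0115 0.1378] yaw 179.7 q6 -100 w 0.0109 gf 55.5 F [ 0.6 -0.3 -0.5]
-0.16 0.05 0.28 -0.3
```

View pics/ins2.png

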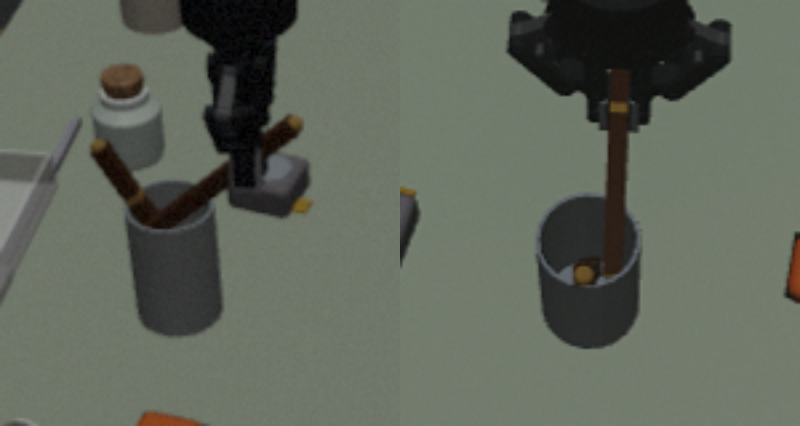

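The crops show pen 2's tip inside the cup beside pen 1 (right crop, about (610,272) against pen 1 at (585,272)). I'll swing it upright.

{"op": "move_arm", "data": {"series": "-0.6 0 0 0 -1;-1.2 0 0 0 -1;-1.8 0 0 0 -1;-2.4 0 0 0 -1;-3 0 0 0 -1;-3.6 0 0 0 -1;-4.2 0 0 0 -1;-4.6 0 0 0 -1"}}

```text
time_s: 46.1
position: [0.6521, 0.0094, 0.1376]
tool_rot: [[-1.0, 0.006, -0.004], [0.006, 1.0, -0.004], [0.004, -0.004, -1.0]]
ft_force: [-9.0, -8.0, 4.1]
grip_width: 0.0112
gripper_force: 56.2
```

```bash
python3 -c "
from h import *
tilt();plan((.655,.012,.115,180),sym=False)"
```

```text
score 0.63 n 248 slope(deg from horiz) 64.5 dir [0.43 0.9 ] low end [ 32. -41.] high end [63. 24.] (mm from TCP along t,z)
score 0.51 n 237 slope(deg from horiz) 63.7 dir [-0.44  0.9 ] low end [ 30. -49.] high end [-28.  67.] (mm from TCP along t,z)
t 46.20 pos [0.6523 0.0095 0.1371] yaw 179.7 q6 -99 w 0.0111 gf 55.7 F [-7.  -7.3  1.4]
-0.27 0.26 2.20 -0.3
```

{"op": "move_arm", "data": {"series": "-0.4 0 1 0 -1;-0.6 0 2.2 0 -1;-0.6 0 2.2 0 -0.4;-0.6 0 2.2 0 -0.4;-0.6 0 2.2 0 -0.4;-0.6 0 -4 0 -0.4;-0.6 0 -10 0 -0.4;-0.6 0 -14 0 -0.4"}}

```text
time_s: 47.2
position: [0.6595, 0.0117, 0.2806]
tool_rot: [[-1.0, 0.004, 0.004], [0.004, 1.0, -0.001], [-0.004, -0.001, -1.0]]
ft_force: [-0.0, 0.2, 0.4]
grip_width: 0.0254
gripper_force: 0.0
```

```bash
python3 -c "
from h import *
D=grab()
for c in D: print(c,[(np.round(r['point'],3),round(r['score'],2)) for r in spotter.mark_of('pen_a',c)])
measure('pen','pen_a',(.414,-.10),D,(1.44,))
plan((.418,-.074,.12,82.5),sym=True)
cv2.imwrite('pics/in2.png',np.hstack([cv2.resize(D['side']['pixels'][130:290,200:350],(400,426)),cv2.resize(D['scene']['pixels'][200:360,240:390],(400,426))]))"
```

```text
scene [(array([0.656, 0.006, 0.075]), 0.79), (array([ 0.689, -0.004,  0.076]), 0.62), (array([ 0.417, -0.097, -0.003]), 0.52)]
side [(array([0.355, 0.13 , 0.002]), 0.74), (array([ 0.686, -0.004,  0.074]), 0.72), (array([0.662, 0.007, 0.084]), 0.58), (array([ 0.412, -0.098, -0.001]), 0.53)]
pen ['scene', 'side'] [ 0.4144 -0.1021] yaw 82.4 cost 0.427
t 47.50 pos [0.6589 0.0116 0.2754] yaw 179.8 q6 -99 w 0.0259 gf 0.0 F [ 0.   0.5 -0.3]
24.01 -8.67 15.60 -82.7
```

View pics/in2.png

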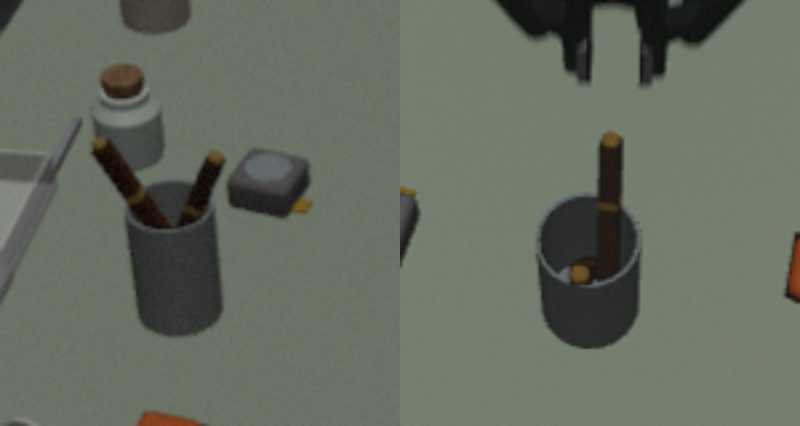

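Both crops show two pens in the cup, one leaning each way, with a gap between them above the rim. Pen 3 will be levered on the -y rim and inserted from +y between them.

{"op": "move_arm", "data": {"series": "24 -9 0 97 0;24 -9 0 97 0;24 -9 0 97 0;24 -9 0 97 0;24 -9 0 97 0;24 -9 15.5 97 0;24 -9 15.5 97 0;24 -9 15.5 97 0"}}

```text
time_s: 48.5
position: [0.4168, -0.0765, 0.1185]
tool_rot: [[-0.06, 0.998, -0.005], [0.998, 0.06, 0.003], [0.003, -0.005, -1.0]]
ft_force: [0.5, -0.7, 0.4]
grip_width: 0.043
gripper_force: 0.0
```

```bash
python3 -c "
from h import *
wpens();d=grab();measure('pen','pen_a',(.415,-.10),d,(1.44,))
plan((.419,-.078,.12,82.5),(.419,-.078,.003,82.5),sym=True)"
```

```text
score 0.62 rect c [416.3 -99.1] size [163.5  13.1] mean [417.4 -90.7] yaw 82.1
pen ['scene', 'side'] [ 0.4143 -0.1022] yaw 82.1 cost 0.21
t 48.80 pos [ 0.4194 -0.0777  0.1229] yaw 94.0 q6 -30 w 0.0430 gf 0.0 F [ 0.8 -0.1  0.4]
-0.03 -0.04 0.29 11.5
-0.01 -0.07 11.99 11.5
```

{"op": "move_arm", "data": {"series": "0 -0.1 4 11.8 -0.2;0 -0.1 8 11.8 -0.3;0 -0.1 11.8 11.8 -0.3;0 -0.1 11.9 11.8 -0.3;0 -0.1 11.9 11.8 -1;0 -0.1 11.9 11.8 -1;0 -0.1 11.9 11.8 -1;0 -0.1 11.9 11.8 -1"}}

```text
time_s: 49.8
position: [0.4188, -0.0779, 0.0044]
tool_rot: [[0.139, 0.99, 0.003], [0.99, -0.139, -0.002], [-0.001, 0.003, -1.0]]
ft_force: [-0.1, -0.0, 10.1]
grip_width: 0.0109
gripper_force: 28.9
```

{"op": "move_arm", "data": {"series": "0 0 0 0 -1;0 0 -5 0 -1;0 0 -10 0 -1;0 0 -17 0 -1;0 0 -18 0 -1"}}

```text
time_s: 50.42
position: [0.4187, -0.0779, 0.1873]
tool_rot: [[0.139, 0.99, 0.007], [0.99, -0.139, -0.004], [-0.003, 0.008, -1.0]]
ft_force: [0.6, 0.4, -0.6]
grip_width: 0.0111
gripper_force: 27.8
```

```bash
python3 -c "
from h import *
D=grab()
for c in D: print(c,[(np.round(r['point'],3),round(r['score'],2)) for r in spotter.mark_of('pen_a',c)])
plan((.679,-.065,.18,90),sym=False)"
```

```text
scene [(array([ 0.417, -0.101,  0.186]), 0.87), (array([0.358, 0.135, 0.001]), 0.82), (array([0.653, 0.009, 0.076]), 0.6), (array([ 0.69 , -0.005,  0.078]), 0.44)]
side [(array([ 0.688, -0.006,  0.078]), 0.84), (array([0.355, 0.13 , 0.003]), 0.78), (array([0.66 , 0.008, 0.081]), 0.75), (array([ 0.415, -0.099,  0.184]), 0.54)]
t 50.62 pos [ 0.4174 -0.0773  0.1827] yaw 82.0 q6 -19 w 0.0111 gf 27.8 F [-0.6 -0.4 -0.5]
4.86 25.73 0.27 -8.0
```

{"op": "move_arm", "data": {"series": "4.9 6 0 -8 -1;4.9 12 0 -8 -1;4.9 18 0 -8 -1;4.9 25.7 0 -8 -1;4.9 25.7 0 -8 -1;4.9 25.7 0 -8 -1;4.9 25.7 0 -8 -1"}}

```text
time_s: 51.5
position: [0.6781, -0.0645, 0.1819]
tool_rot: [[-0.0, 1.0, -0.002], [1.0, 0.0, 0.001], [0.001, -0.002, -1.0]]
ft_force: [-0.5, 0.0, 0.4]
grip_width: 0.0112
gripper_force: 27.8
```

```bash
python3 -c "
from h import *
tilt((1,0,0),'scene');tilt((1,0,0),'side');plan((.679,-.065,.118,90),sym=False)"
```

```text
score 0.59 n 834 slope(deg from horiz) 0.1 dir [1. 0.] low end [-59.   1.] high end [103.   2.] (mm from TCP along t,z)
score 0.45 n 152 slope(deg from horiz) 11.7 dir [-0.98  0.2 ] low end [ 8. -3.] high end [-67.  12.] (mm from TCP along t,z)
t 51.70 pos [ 0.6785 -0.0647  0.1833] yaw 90.0 q6 -15 w 0.0108 gf 27.8 F [ 0.4 -0.1 -0.8]
-0.03 0.05 6.53 -0.0
```

{"op": "move_arm", "data": {"series": "0 0 3.5 0 -1;0 0 6.5 0 -1;0 0 7.5 0 -1;0 0 8 0 -1;0 0 8.5 0 -1;0 0 9 0 -1;0 0 9.5 0 -1;0 0 10 0 -1"}}

```text
time_s: 52.7
position: [0.68, -0.066, 0.0861]
tool_rot: [[0.0, 1.0, 0.004], [1.0, -0.0, -0.003], [-0.003, 0.004, -1.0]]
ft_force: [-4.9, -3.1, 11.1]
grip_width: 0.011
gripper_force: 34.9
```

{"op": "move_arm", "data": {"series": "0 0 0.4 0 -1;0 0 0.8 0 -1;0 0 1.2 0 -1;0 0 1.6 0 -1;0 0 1.6 0 -1"}}

```text
time_s: 53.32
position: [0.6812, -0.0666, 0.0706]
tool_rot: [[0.001, 1.0, 0.008], [1.0, -0.001, -0.004], [-0.004, 0.008, -1.0]]
ft_force: [0.7, -7.3, 8.0]
grip_width: 0.011
gripper_force: 40.3
```

```bash
python3 -c "
from h import *
tilt((1,0,0),'scene');plan()
print([(np.round(r['point'],3),round(r['score'],2)) for r in spotter.mark_of('tape','scene')])"
```

```text
score 0.85 n 403 slope(deg from horiz) 46.8 dir [-0.69  0.73] low end [ 70. -70.] high end [-48.  56.] (mm from TCP along t,z)
t 53.42 pos [ 0.6812 -0.0666  0.0705] yaw 90.0 q6 -15 w 0.0107 gf 40.3 F [ 1.9 -7.   8.6]
[(array([ 0.63 , -0.161,  0.003]), 0.78)]
```

Tilt is 47°. I'll lift, carry it over the cup to the +y side and lower it between the pens.

{"op": "move_arm", "data": {"series": "-0.5 0 -6 0 -1;-0.5 0 -12 0 -1;-0.5 0 -17 0 -1;5 -0.6 -17 0 -1;11 -0.6 -17 0 -1;11 -0.6 -17 0 -1;11 -0.6 -17 0 -1"}}

```text
time_s: 54.35
position: [0.6733, 0.0449, 0.2378]
tool_rot: [[-0.0, 1.0, 0.002], [1.0, 0.0, -0.001], [-0.001, 0.002, -1.0]]
ft_force: [-0.3, -1.2, -0.2]
grip_width: 0.0115
gripper_force: 39.1
```

```bash
python3 -c "
from h import *
tilt((1,0,0),'scene');plan((.6735,.046,.142,90),sym=False)
for c in('scene','side'): print([(np.round(r['point'],3),round(r['score'],2)) for r in spotter.mark_of('pen_a',c)])"
```

```text
score 0.93 n 719 slope(deg from horiz) 46.3 dir [-0.69  0.72] low end [ 70. -69.] high end [-47.  54.] (mm from TCP along t,z)
score 0.61 n 335 slope(deg from horiz) 88.7 dir [-0.02  1.  ] low end [  38. -195.] high end [33. -8.] (mm from TCP along t,z)
t 54.45 pos [0.6733 0.0439 0.2373] yaw 89.9 q6 -6 w 0.0107 gf 39.1 F [ 0.3 -0.7 -1.3]
0.21 0.01 9.53 -0.1
[(array([0.677, 0.038, 0.228]), 0.85), (array([0.358, 0.136, 0.002]), 0.65), (array([0.654, 0.009, 0.076]), 0.57), (array([ 0.69 , -0.002,  0.076]), 0.39)]
[(array([0.356, 0.131, 0.002]), 0.95), (array([ 0.685, -0.005,  0.076]), 0.7), (array([ 0.677, -0.086,  0.178]), 0.69), (array([0.659, 0.008, 0.079]), 0.53)]
```

{"op": "move_arm", "data": {"series": "0.1 0 3 0 -1;0.1 0 6 0 -1;0.1 0 8 0 -1;0.1 0 9.5 0 -1;0.1 0 9.5 0 -1"}}

```text
time_s: 55.18
position: [0.6728, 0.0457, 0.141]
tool_rot: [[0.001, 1.0, -0.002], [1.0, -0.001, 0.0], [0.0, -0.002, -1.0]]
ft_force: [-0.5, -0.2, -0.3]
grip_width: 0.0113
gripper_force: 39.1
```

```bash
python3 -c "
from h import *
tilt((1,0,0),'scene');plan((.6735,.046,.142,90),sym=False)"
```

```text
score 0.58 n 618 slope(deg from horiz) 46.4 dir [-0.69  0.72] low end [ 70. -69.] high end [-49.  56.] (mm from TCP along t,z)
score 0.55 n 397 slope(deg from horiz) 89.0 dir [-0.02  1.  ] low end [ 38. -99.] high end [34. 91.] (mm from TCP along t,z)
t 55.27 pos [0.6735 0.046  0.1426] yaw 90.0 q6 -6 w 0.0108 gf 39.1 F [-0.8 -0.6 -1. ]
0.00 0.00 0.06 -0.0
```

No contact so far, and the tip is inside the cup. I'll swing it upright.

{"op": "move_arm", "data": {"series": "-0.6 0 0 0 -1;-1.2 0 0 0 -1;-1.8 0 0 0 -1;-2.4 0 0 0 -1;-3 0 0 0 -1;-3.6 0 0 0 -1;-4.2 0 0 0 -1;-4.5 0 0 0 -1"}}

```text
time_s: 56.28
position: [0.6736, 0.0018, 0.1428]
tool_rot: [[-0.0, 1.0, 0.002], [1.0, 0.0, 0.002], [0.002, 0.002, -1.0]]
ft_force: [-0.0, 6.6, 3.5]
grip_width: 0.0111
gripper_force: 36.8
```

```bash
python3 -c "
from h import *
tilt((1,0,0),'scene');plan((.6735,.0,.112,90),sym=False)"
```

```text
score 0.70 n 354 slope(deg from horiz) 66.6 dir [-0.4   0.92] low end [ 31. -87.] high end [-37.  72.] (mm from TCP along t,z)
score 0.54 n 112 slope(deg from horiz) 82.3 dir [-0.13  0.99] low end [  13. -114.] high end [  7. -66.] (mm from TCP along t,z)
score 0.48 n 150 slope(deg from horiz) 85.8 dir [-0.07  1.  ] low end [ -5. -95.] high end [-10. -27.] (mm from TCP along t,z)
t 56.38 pos [0.6736 0.0015 0.1425] yaw 90.0 q6 -10 w 0.0112 gf 36.6 F [0.7 4.7 1.5]
-0.15 -0.01 3.05 -0.0
```

{"op": "move_arm", "data": {"series": "0 0 1 0 -1;0 0 2 0 -1;0 0 3 0 -1;0 0 3 0 -1"}}

```text
time_s: 56.88
position: [0.6733, 0.001, 0.1177]
tool_rot: [[-0.0, 1.0, 0.005], [1.0, 0.0, -0.002], [-0.002, 0.005, -1.0]]
ft_force: [-12.7, 1.3, 31.4]
grip_width: 0.0109
gripper_force: 42.4
```

{"op": "move_arm", "data": {"series": "0 0 0 0 -0.5;0 0 0 0 -0.5;0 0 0 0 -0.5;0 0 -6 0 -0.5;0 0 -12 0 -0.5;0 0 -16 0 -0.5;0 0 -16 0 -0.5"}}

```text
time_s: 57.75
position: [0.6737, 0.0012, 0.2747]
tool_rot: [[-0.0, 1.0, 0.005], [1.0, 0.0, -0.001], [-0.001, 0.005, -1.0]]
ft_force: [-0.7, 0.1, -0.7]
grip_width: 0.0212
gripper_force: 0.0
```

```bash
python3 -c "
from h import *
plan()
D=grab()
for c in D: print(c,[(np.round(r['point'],3),round(r['score'],2)) for r in spotter.mark_of('pen_a',c)],[np.round(r['point'],3) for t in('elephant','jar','lid') for r in spotter.mark_of(t,c)[:1]])
cv2.imwrite('pics/fin.png',np.hstack([cv2.resize(D['side']['pixels'][130:330,200:500],(400,300)),cv2.resize(D['scene']['pixels'][180:360,240:510],(400,300))])) if 0 else cv2.imwrite('pics/fin.png',np.vstack([np.hstack([cv2.resize(D['side']['pixels'][130:290,200:360],(400,400)),cv2.resize(D['scene']['pixels'][200:360,230:390],(400,400))]),np.hstack([cv2.resize(D['side']['pixels'][120:420],(400,188)),cv2.resize(D['scene']['pixels'][120:420],(400,188))])]))"
```

```text
t 57.75 pos [0.6737 0.0012 0.2747] yaw 90.0 q6 -10 w 0.0212 gf 0.0 F [-0.7  0.1 -0.7]
scene [(array([0.359, 0.133, 0.002]), 0.86), (array([ 0.674, -0.008,  0.084]), 0.8), (array([0.654, 0.009, 0.076]), 0.66), (array([ 0.687, -0.005,  0.076]), 0.66)] [array([ 0.756,  0.205, -0.004]), array([ 0.769, -0.207, -0.001]), array([0.568, 0.306, 0.046])]
side [(array([ 0.686, -0.004,  0.078]), 0.85), (array([0.659, 0.008, 0.083]), 0.67), (array([ 0.667, -0.009,  0.086]), 0.67), (array([0.355, 0.134, 0.003]), 0.64)] [array([ 0.754,  0.207, -0.002]), array([ 0.761, -0.21 , -0.001]), array([0.562, 0.301, 0.042])]
```

View pics/fin.png

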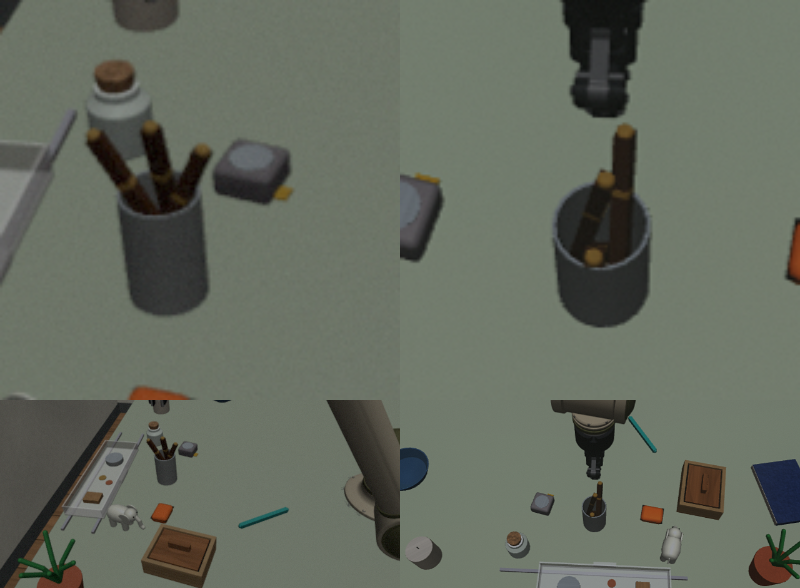

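The final view shows three pens upright in the cup (side crop at (95,135), (152,130) and (203,150)), the lid flush, and the elephant and jar in place. The only pen-like thing left is the turquoise rod. One numeric lid check, then I hand in.

```bash
python3 -c "
from h import *
D=grab();M['lid']=[box(-62,62,-47,47,6,8),box(-28,28,-7,7,8,29)]
for z in(.042,.047): x=measure('lid','lid',(.566,.305),D,(-.17,),z)
for c in D: print(c,[(np.round(r['point'],3),round(r['score'],2)) for r in spotter.mark_of('pen_a',c)])
print(order.close_job())"
```

```text
lid ['scene', 'side'] [0.5669 0.3057] yaw -9.7 cost 0.039
lid ['scene', 'side'] [0.5688 0.307 ] yaw -10.7 cost 0.101
scene [(array([ 0.359,  0.133, -0.   ]), 0.82), (array([0.655, 0.006, 0.078]), 0.74), (array([ 0.672, -0.012,  0.084]), 0.64), (array([ 0.692, -0.007,  0.077]), 0.55)]
side [(array([ 0.355,  0.133, -0.   ]), 0.87), (array([ 0.668, -0.007,  0.085]), 0.71), (array([ 0.685, -0.005,  0.077]), 0.71), (array([0.658, 0.009, 0.082]), 0.46)]
the job is handed in; nothing more can be done
None
```

I handed the job in at about 58 s: both keys are in the box, the lid is pressed flush, all three pens stand in the cup, and the elephant and jar are where they started; no verdict came back.

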